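# Fill the key machine's roller box

### The arm

A 7-joint arm with a two-finger parallel gripper is mounted at the origin on the work surface. World frame = base frame: x ahead of the robot, y to its left, z up, the work surface at z = 0. Lengths are in m, angles in rad, forces in N, time in s.
With the tool pointing down it reaches from about 0.4 to 0.9 m from the base axis. Payload 5.5 kg.
Tool frame: the origin (TCP) lies at the very end of the fingers, on their centre line; the grasp point (between the pads) lies 19 mm behind it; z points along the fingers, y is the line along which they close (so a half turn about z gives the same grasp; the last joint's range is limited). The gripper opens to 92 mm and grips with 3 to 60 N. Pads are 19 mm wide; open, the fingers measure 130 mm over their backs; the gripper's body (75 mm by 190 mm) begins 47 mm behind the grasp point.
Start: joints at [-1.068, 0.501, -0.427, 1.55, 0.221, 1.138, -0.21], TCP at [0.154, 0.631, 0.227] pointing down, gripper open.
Joint ranges: [-2.88, 2.88], [-0.31, 2.03], [-1.54, 1.56], [0.2, 2.42], [-1.41, 4.55], [0.19, 2.02], [-2.57, 2.57]. Speed limits (rad/s): [2.57, 2.57, 3.14, 3.14, 3.14, 3.14, 3.14].

### API

Orientations are given as a rotation vector (axis times angle).
In Python, from plant import robot, optics gives the robot as it stands.
- The arm moves only by the tool arm_command, never from a script. Its argument "steps" is a list of rows, each a list of 7 numbers: the shift along the tool's x, y, z as a fraction of full scale, then the turn, a rotation vector about the tool's x, y, z as a fraction of full scale, then the closure, from 0 (fully open) to 1 (shut). In form: [[x, y, z, wx, wy, wz, hand], ...]. A call has 1 to 12 rows; each row is the pose to reach, as a shift and turn from the pose commanded when the call began, along the tool's axes at that moment, turning the shorter way round; what a row does not reach only later rows make up. Full scale, the value 1, is 400 mm for a shift and pi rad for a turn. A row lasts 1/8 s, in which the tool goes at most 62.5 mm and 10.7 degrees, less where a joint would pass 70% of its speed; a pose out of reach is approached as far as the arm can. A call with a number of a shift or a turn outside -1 to 1 is refused whole. A call with a gripper value outside its range is refused whole. The fingers move at their own pace and stop on an object; "newtons" is the grip in N (left out, the last holds). Time passes only in rows, so rows that repeat a pose let the fingers close. It gives the time, the measured TCP pose, the force, the opening and the grip force at its end, in the units of the state.
- robot.observe(): the state, without advancing time (a new reading comes with each control period).
- optics.snapshot(name): name is "scene" or "top" or "wrist"; returns the picture (384x512x3 uint8, blue, green, red); there is no depth.
- optics.camera_params(name): a dict with "intrinsics" (3x3 intrinsics, pixels), "k1" (the pictures are not rectified: a ray, as slopes to the right and down, at radius r is drawn at 1 + k1 r^2 times it, then the intrinsics apply), "rvec" (rotation vector, rad) and "tvec" (3), from world to camera coordinates, as OpenCV has them; the wrist camera has in their place "hand_eye" (4x4, takes a point from camera to tool coordinates, whose origin is the TCP and whose axes are the flange's). Camera axes: x right, y down, z forward; pixel columns grow to the right and rows downward; lengths in m; the calibration is good to about 2 mm. A picture is of the moment at which its call begins: read the wrist's pose just before it. camera_params takes no time and is no camera call.
- robot.sign_off(): hands the job in; it is judged then, once.
The state is a dict: "time_s": time; "joints": joint angles; "joint_velocities": joint speeds; "tau": joint torques, N m; "tool_pos": TCP position; "ee_rot": TCP orientation; "force": force on the tool from outside, world axes, zero at the start; "wrist_torque": the same for the moment, N m; "grip_width": opening from 0.0 (shut) to 1.0 (fully open); "gripper_force": force on a finger pad.
Only numpy, scipy, OpenCV 4.12 (cv2) and the standard library are available. Lean on these libraries where they do the work, as an engineer would, in place of code of your own. Each camera call takes 0.05 s, during which the arm holds its last target. There are 200 camera calls.

### The job

Lift the orange cover plate off the pins of the key machine's roller box and lay it flat in the middle of the blue mat. Put every white roller that fits between the steel gauge rails right down on the floor of the box, and every oversize one that does not fit into the red tray; when all are sorted, put the cover back fully home on its pins. Leave the oil can, screwdriver and padlock alone.

Things in the scene. Friction and masses are not known exactly. Their poses are not given: they have to be found in the camera images.
- housing: grey roller box fixed on the bench, 215 mm long (x) by 84 mm wide (y). Origin at the centre of its underside, z up. On its floor, 10 mm up, two steel gauge rails run along x. At each end stands a block 25 mm long (x), 84 mm wide, top 78 mm up, with a pin on it. Above the rails the long sides are open
- channel (a point): centre of the floor of the channel between the gauge rails, 10 mm above the box's underside; axes as the box's. The channel is 165 mm long (x) and 48.5 mm wide (y). The rails are 12 mm thick, tops 35 mm above this floor; the end blocks rise 68 mm above it. Three true rollers stand in it in a row; one may also lie along it
- seat (a point): midway between the box's pins at the height of the end blocks' tops (78 mm above the box's underside), axes as the box's: where the cover's origin lies when home. The pins stand at x = +-95 mm, y = 0 from here, upright, 8 mm in diameter, 12 mm high, with tapered tips. The cover rests on the blocks, over the pins
- cover: loose orange cover plate 215 x 84 x 4 mm (x, y, z), 0.18 to 0.29 kg, with a hole 12 mm wide at x = +-95 mm, y = 0, and on top a black grip bar at its centre, 80 mm long (x), 14 mm thick (y), from 4 to 34 mm above the underside. Origin at the centre of the underside, z up. It starts on the pins of the roller box; either way round is right
- mat: thin blue mat fixed on the bench, 240 x 110 mm (x, y), top 3 mm up. Origin at the centre of its underside
- tray: open red tray fixed on the bench, 150 x 120 x 30 mm outside (x, y, height), walls and floor about 4 mm. Origin at the centre of its underside
- oil_can: blue and yellow oil can, 54 mm in diameter, 170 mm high, a bystander. Origin at its underside
- screwdriver: screwdriver lying on the bench, about 200 mm long, a bystander
- padlock: brass padlock, 50 mm wide, 80 mm high, a bystander. Origin at its underside
- roller_a: white plastic roller, a solid cylinder 60 mm long with a steel hub in each end, 0.09 to 0.14 kg; 46 mm in diameter if it is true, 51 mm if it is oversize (they look alike: the fit between the rails tells, or the grip width). Origin at its centre, z along its length. It starts standing upright on the cork board; may be absent (None)
- roller_b: white plastic roller, a solid cylinder 60 mm long with a steel hub in each end, 0.09 to 0.14 kg; 46 mm in diameter if it is true, 51 mm if it is oversize (they look alike: the fit between the rails tells, or the grip width). Origin at its centre, z along its length. It starts standing upright on the cork board; may be absent (None)
- roller_c: white plastic roller, a solid cylinder 60 mm long with a steel hub in each end, 0.09 to 0.14 kg; 46 mm in diameter if it is true, 51 mm if it is oversize (they look alike: the fit between the rails tells, or the grip width). Origin at its centre, z along its length. It starts standing upright on the cork board; may be absent (None)
- roller_d: white plastic roller, a solid cylinder 60 mm long with a steel hub in each end, 0.09 to 0.14 kg; 46 mm in diameter if it is true, 51 mm if it is oversize (they look alike: the fit between the rails tells, or the grip width). Origin at its centre, z along its length. It starts standing upright on the cork board; may be absent (None)
- roller_e: white plastic roller, a solid cylinder 60 mm long with a steel hub in each end, 0.09 to 0.14 kg; 46 mm in diameter if it is true, 51 mm if it is oversize (they look alike: the fit between the rails tells, or the grip width). Origin at its centre, z along its length. It starts standing upright on the cork board; may be absent (None)
- board: cork board fixed on the bench, 270 x 200 mm (x, y), top 3 mm up, where the rollers stand at the start. Origin at the centre of its underside
Things that resemble listed ones, but are neither listed nor needed, are in the scene too. What is shaped like the roller_a but purple or turquoise is not meant. Several things have the shape of the cover; the one meant has the colours described above.

How it is judged:
By the outcome, as a careful person would: the job done as asked, in the order asked, and still so for the second after the job is handed in, with the robot touching nothing.
Of roller_a, roller_b, roller_c, roller_d, roller_e only 4 to 5 are there at a start; the rules pass over those that are not, and their reading is None.
At some moment in a run one of roller_a, roller_b, roller_c, roller_d, roller_e, cover may be knocked a few centimetres aside while the robot is not near it.
It also fails if it takes over 210 s, if anything falls off the work surface, if the arm or the gripper's body presses on something with over 40 N, if the wrist force passes 120 N, or if a joint passes its speed limit or range.

## Working session

There is one attempt and no reset: what is moved stays moved. The work goes in short steps, Python scripts to look and compute and a tool call to move; the robot and the scene stay as the last step left them, time stands still between calls to the robot, and variables do not carry over. Pictures are saved under pics/ and viewed, at most 16 in all, crops included, and the job is handed in when it is done.

Besides the shell and the picture viewer there is one more tool, called after ">>>" as name([rows], argument=value, ...), one row to a line, values as JSON. arm_command: Moves the arm, as the interface text tells. Its arguments: {"type":"object","properties":{"steps":{"type":"array"},"newtons":{"type":"number"}},"required":["steps"]}

```bash
mkdir -p pics; ls
python3 - <<'E'
from plant import robot, optics
import cv2
s=robot.observe();print({k:s[k] for k in('time_s','tool_pos','ee_rot','force','grip_width')})
for n in('scene','top','wrist'):
    p=optics.camera_params(n);print(n,p)
a=optics.snapshot('scene');b=optics.snapshot('top')
cv2.imwrite('pics/s0.png',a);cv2.imwrite('pics/t0.png',b)
E
```

```text
pics
{'time_s': 0.0, 'tool_pos': array([0.15425433, 0.63070722, 0.22567399]), 'ee_rot': array([-3.75576675e-01, -3.11878058e+00,  3.01480552e-03]), 'force': array([ 0.0140571 , -0.61029744, -0.29959805]), 'grip_width': 0.9983277160121171}
scene {'intrinsics': array([[350.5390353 ,   0.        , 255.19497189],
       [  0.        , 350.5390353 , 193.42662431],
       [  0.        ,   0.        ,   1.        ]]), 'k1': 0.007915901052466609, 'rvec': array([ 1.50756758,  1.8285563 , -0.95513211]), 'tvec': array([ 0.09460769, -0.20355395,  1.42581894])}
top {'intrinsics': array([[367.22734092,   0.        , 258.44062932],
       [  0.        , 367.22734092, 190.88091922],
       [  0.        ,   0.        ,   1.        ]]), 'k1': 0.01709241477672331, 'rvec': array([ 2.19563267, -2.13444898,  0.10710402]), 'tvec': array([7.86919080e-04, 4.93055803e-01, 1.03011443e+00])}
wrist {'intrinsics': array([[305.20662198,   0.        , 251.85456901],
       [  0.        , 305.20662198, 192.26205194],
       [  0.        ,   0.        ,   1.        ]]), 'k1': -0.07820490375668798, 'hand_eye': array([[ 1.34075063e-03, -9.66950006e-01, -2.54962522e-01,
         6.95843740e-02],
       [ 9.99999042e-01,  1.20872748e-03,  6.74492500e-04,
        -8.58954379e-04],
       [-3.44020322e-04, -2.54963182e-01,  9.66950701e-01,
        -1.57840007e-01],
       [ 0.00000000e+00,  0.00000000e+00,  0.00000000e+00,
         1.00000000e+00]])}
```

View pics/s0.png

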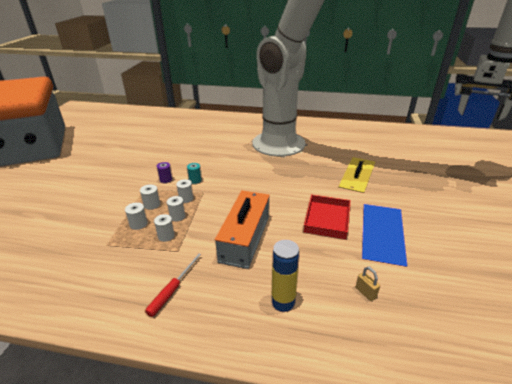

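View pics/t0.png

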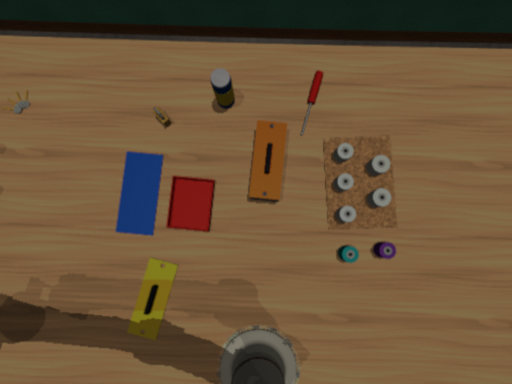

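The scene view shows the robot at the back, the orange-covered box in the middle, and the board with five white rollers to its left. The red tray and blue mat are to its right, and the yellow cover is a decoy. In the top view:

| Item | Pixel position |
|---|---|
| Cover | (268,161) |
| Rollers | (345,152), (381,164), (345,182), (381,198), (347,214) |
| Tray | (191,204) |
| Mat | (140,194) |

Purple and turquoise decoys stand at (386,250) and (349,254).

```bash
cat > h.py <<'E'
import numpy as np, cv2
from scipy.spatial.transform import Rotation as R
from plant import robot, optics
def pose():
    s=robot.observe(); T=np.eye(4); T[:3,:3]=R.from_rotvec(s['ee_rot']).as_matrix(); T[:3,3]=s['tool_pos']; return T
def cam(n,T=None):
    """K,k1, camera-to-world"""
    p=optics.camera_params(n)
    if n=='wrist': C=(pose() if T is None else T)@p['hand_eye']
    else:
        W=np.eye(4); W[:3,:3]=R.from_rotvec(p['rvec']).as_matrix(); W[:3,3]=p['tvec']; C=np.linalg.inv(W)
    return p['intrinsics'],p['k1'],C
def rays(c,px):
    K,k,C=c; px=np.atleast_2d(np.float64(px))
    u=cv2.undistortPoints(px[:,None],K,np.array([k,0,0,0,0.]))[:,0]
    d=np.c_[u,np.ones(len(u))]@C[:3,:3].T; return C[:3,3],d
def onplane(c,px,z):
    o,d=rays(c,px); return o+d*((z-o[2])/d[:,2])[:,None]
def proj(c,P):
    K,k,C=c; W=np.linalg.inv(C); P=np.atleast_2d(np.float64(P))
    return cv2.projectPoints(P,cv2.Rodrigues(W[:3,:3])[0],W[:3,3],K,np.array([k,0,0,0,0.]))[0][:,0]
def tri(obs):
    A=np.zeros((3,3));b=np.zeros(3)
    for c,p in obs:
        o,d=rays(c,p); d=d[0]/np.linalg.norm(d[0]); M=np.eye(3)-np.outer(d,d); A+=M;b+=M@o
    return np.linalg.solve(A,b)
def snap(n,f=None):
    T=pose(); im=optics.snapshot(n)
    if f: cv2.imwrite('pics/'+f,im)
    return im,cam(n,T)
def blobs(im,lo,hi,amin=60):
    m=cv2.inRange(cv2.cvtColor(im,cv2.COLOR_BGR2HSV),np.array(lo),np.array(hi))
    m=cv2.morphologyEx(m,cv2.MORPH_CLOSE,np.ones((3,3)))
    return sorted([c for c in cv2.findContours(m,cv2.RETR_EXTERNAL,cv2.CHAIN_APPROX_NONE)[0] if cv2.contourArea(c)>amin],key=cv2.contourArea,reverse=True)
def cen(c):
    m=cv2.moments(c); return np.array([m['m10'],m['m01']])/m['m00']
def rect(c,cm,z):
    P=onplane(cm,c[:,0],z)[:,:2]; r=cv2.minAreaRect((P*1000).astype(np.float32))
    (x,y),(w,h),a=r
    if w<h: w,h,a=h,w,a+90
    return np.round([x,y,w,h,(a+90)%180-90],1)
def go(xyz,ydeg):
    """fractions to bring TCP to xyz, tool down, tool y along world angle ydeg (mod 180)"""
    T=pose(); best=None
    for a in (ydeg,ydeg+180):
        y=np.array([np.cos(np.radians(a)),np.sin(np.radians(a)),0]); z=np.array([0,0,-1.]); G=np.c_[np.cross(y,z),y,z]
        w=R.from_matrix(T[:3,:3].T@G).as_rotvec()
        if best is None or np.linalg.norm(w)<np.linalg.norm(best): best=w
    d=T[:3,:3].T@(np.array(xyz)-T[:3,3])
    print('shift',np.round(d/.4,4),'turn',np.round(best/np.pi,4),'rows',int(np.ceil(max(np.linalg.norm(d)/.0625,np.degrees(np.linalg.norm(best))/10.7))))
def st():
    s=robot.observe(); print('t%.2f'%s['time_s'],'p',np.round(s['tool_pos'],4),'F',np.round(s['force'],1),'w %.4f g %.1f'%(s['grip_width'],s['gripper_force']))
OR=((8,150,120),(18,255,255)); BL=((105,150,80),(125,255,255)); RD=((0,170,60),(5,255,255)); 
WH=((0,0,120),(180,50,255))
E
python3 - <<'E'
from h import *
t,ct=snap('top');s,cs=snap('scene')
for n,c,z in(('cover',OR,.082),('mat',BL,.003),('tray',RD,.03)):
    a=blobs(t,*c);b=blobs(s,*c)
    print(n,[(cen(x).round(),cv2.contourArea(x)) for x in a[:3]],[(cen(x).round(),cv2.contourArea(x)) for x in b[:4]])
    for x in a[:2]: print('  ',rect(x,ct,z))
for x in blobs(t,*WH,20):
  p=cen(x)
  if 320<p[0]<400 and 130<p[1]<240: print('w',p.round(1),cv2.contourArea(x),onplane(ct,p,.063).round(3))
E
```

```text
cover [(array([268., 159.]), 2232.0)] [(array([243., 218.]), 1648.5), (array([22., 93.]), 1362.0)]
   [576.9  -9.4 213.9  85.4  -4.4]
mat [(array([139., 193.]), 2730.0)] [(array([383., 235.]), 2074.5), (array([470., 110.]), 1278.5)]
   [480.7 363.9 234.2 104.9  -3.9]
tray [(array([190., 203.]), 2060.0), (array([315.,  86.]), 189.5)] [(array([327., 217.]), 1523.0), (array([162., 297.]), 401.0)]
   [452.1 207.8 147.1 119.6  -3.9]
   [ 806.6 -143.6   97.9   21.4  -15.3]
w [382.  196.8] 208.5 [[ 0.482 -0.327  0.063]]
w [381.1 163.1] 203.5 [[ 0.576 -0.325  0.063]]
w [347.7 213.4] 166.5 [[ 0.434 -0.233  0.063]]
w [345.3 181. ] 166.0 [[ 0.523 -0.226  0.063]]
w [345.2 150.2] 160.5 [[ 0.61  -0.225  0.063]]
```

Run:
```python
from h import *
t,ct=snap('top');s,cs=snap('scene')
for c in(OR,BL): print(tri([(ct,cen(blobs(t,*c)[0])),(cs,cen(blobs(s,*c)[0]))]).round(4))
go([.577,-.009,.28],85.6)
```

```text
[ 0.5785 -0.0123  0.0703]
[ 0.4802  0.3675 -0.0119]
shift [-1.4066 -1.3038 -0.1333] turn [-0.0002 -0.     -0.0519] rows 13
```

>>> arm_command([
  [-0.7, -0.65, -0.133, 0, 0, -0.052, 0],
  [-0.7, -0.65, -0.133, 0, 0, -0.052, 0],
  [-0.7, -0.65, -0.133, 0, 0, -0.052, 0],
  [-0.7, -0.65, -0.133, 0, 0, -0.052, 0],
  [-0.7, -0.65, -0.133, 0, 0, -0.052, 0],
  [-0.7, -0.65, -0.133, 0, 0, -0.052, 0],
  [-0.7, -0.65, -0.133, 0, 0, -0.052, 0],
  [-0.7, -0.65, -0.133, 0, 0, -0.052, 0],
])

```text
time_s: 1.3
tool_pos: [0.3649, 0.3122, 0.2802]
ee_rot: [0.123, 3.139, 0.001]
force: [0.7, 0.4, 0.3]
grip_width: 0.996
gripper_force: 0.0
```

```bash
python3 -c "
from h import *
st();go([.577,-.009,.28],85.6)"
```

```text
t1.30 p [0.3649 0.3122 0.2802] F [0.7 0.4 0.3] w 0.9956 g 0.0
shift [-5.914e-01 -7.590e-01  1.000e-04] turn [ 0.0002  0.0001 -0.0005] rows 7
```

>>> arm_command([
  [-0.591, -0.759, 0, 0, 0, 0, 0],
  [-0.591, -0.759, 0, 0, 0, 0, 0],
  [-0.591, -0.759, 0, 0, 0, 0, 0],
  [-0.591, -0.759, 0, 0, 0, 0, 0],
  [-0.591, -0.759, 0, 0, 0, 0, 0],
  [-0.591, -0.759, 0, 0, 0, 0, 0],
  [-0.591, -0.759, 0, 0, 0, 0, 0],
  [-0.591, -0.759, 0, 0, 0, 0, 0],
  [-0.591, -0.759, 0, 0, 0, 0, 0],
])

```text
time_s: 2.42
tool_pos: [0.5765, -0.005, 0.2796]
ee_rot: [-0.113, -3.139, -0.002]
force: [0.6, 0.3, -0.0]
grip_width: 0.995
gripper_force: 0.0
```

```bash
python3 -c "
from h import *
st();im,c=snap('wrist','w1.png')
for b in blobs(im,*OR)[:2]: print(cen(b),cv2.contourArea(b),[ (z,rect(b,c,z)) for z in (.07,.078,.082,.086)])"
```

```text
t2.42 p [ 0.5765 -0.005   0.2796] F [ 0.6  0.3 -0. ] w 0.9953 g 0.0
[246.33373174 158.44493692] 10040.0 [(0.07, array([573.3, -11.6, 214.1,  88.3,  -4.4])), (0.078, array([571.9, -11.3, 209.5,  86.4,  -4.4])), (0.082, array([571.2, -11.2, 207.1,  85.4,  -4.4])), (0.086, array([570.4, -11.1, 204.8,  84.5,  -4.4]))]
```

View pics/w1.png

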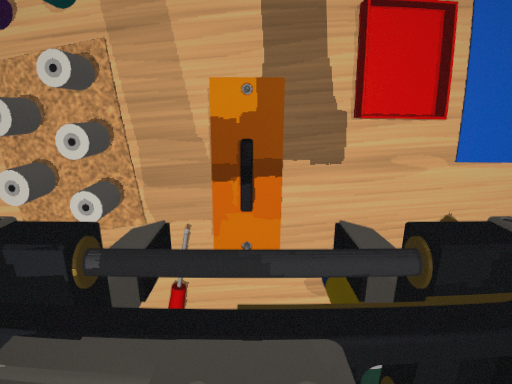

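The wrist view, with the robot's side up, shows the cover with pins at (247,89) and (247,246) and the bar from (247,140) to (247,212).

```bash
python3 -c "
from h import *
im=cv2.imread('pics/w1.png');c=cam('wrist')
a=onplane(c,[[247,89],[247,246]],.09);print(a.round(4),a.mean(0).round(4),np.hypot(*(a[0]-a[1])[:2]),np.degrees(np.arctan2(*(a[0]-a[1])[1::-1])))
m=blobs(im,(0,0,0),(180,255,45),100)
for b in m:
  if 235<cen(b)[0]<260 and cen(b)[1]<215: print(cen(b),cv2.contourArea(b),rect(b,c,.116),rect(b,c,.112))
t,ct=snap('top')
g=cv2.resize(t[105:220,230:310],None,fx=5,fy=5,interpolation=cv2.INTER_CUBIC);cv2.imwrite('pics/tc.png',g)
go([.5755,-.0095,.16],85.6)
"
```

```text
[[ 0.4818 -0.0041  0.09  ]
 [ 0.6665 -0.0179  0.09  ]] [ 0.5741 -0.011   0.09  ] 0.18528356594075338 175.7212289458925
[246.2036405  173.86120592] 732.5 [572.5 -11.1  77.9  11.8  -4.6] [573.3 -11.2  78.9  11.9  -4.6]
shift [ 0.002  -0.0098  0.2999] turn [ 0.0003 -0.0001  0.0013] rows 2
```

>>> arm_command([
  [0.005, -0.014, 0.25, 0, 0, 0, 0],
  [0.005, -0.014, 0.25, 0, 0, 0, 0],
  [0.005, -0.014, 0.25, 0, 0, 0, 0],
  [0.005, -0.014, 0.25, 0, 0, 0, 0],
])

```text
time_s: 3.02
tool_pos: [0.5758, -0.0129, 0.1817]
ee_rot: [0.118, 3.137, 0.001]
force: [-0.2, 0.7, -0.4]
grip_width: 0.999
gripper_force: 0.0
```

```bash
python3 -c "
from h import *
st();im,c=snap('wrist','w2.png')
m=blobs(im,(0,0,0),(180,255,45),100)
for b in m: print(cen(b),cv2.contourArea(b),rect(b,c,.112), cv2.boundingRect(b))
"
```

```text
t3.02 p [ 0.5758 -0.0129  0.1817] F [-0.2  0.7 -0.4] w 0.9994 g 0.0
[270.06138021 295.40996738] 46130.5 [645.1   5.  528.8 216.9  80.3] (0, 149, 512, 235)
```

View pics/w2.png

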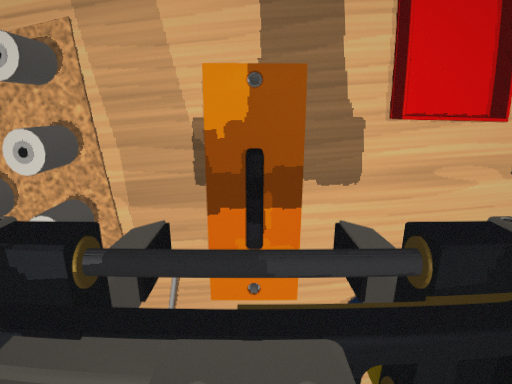

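The second view shows pins at (255,79) and (254,289), and the bar's near end at (255,149), which was (247,140) in the first view.

```bash
python3 -c "
from h import *
T=np.eye(4);T[:3,:3]=R.from_rotvec([-.113,-3.139,-.002]).as_matrix();T[:3,3]=[.5765,-.005,.2796]
c1=cam('wrist',T);c2=cam('wrist')
for a,b in(((247,89),(255,79)),((247,246),(254,289)),((247,140),(255,149))): print(tri([(c1,a),(c2,b)]).round(4))
p=onplane(c2,[[255,79],[254,289]],.09);print(p,p.mean(0),np.linalg.norm(p[0]-p[1]))
go([.574,-.0115,.091],85.6)
"
```

```text
[ 0.4809 -0.0039  0.0783]
[ 0.6668 -0.0179  0.0893]
[ 0.5378 -0.008   0.0801]
[[ 0.48204629 -0.00407877  0.09      ]
 [ 0.66634492 -0.01822509  0.09      ]] [ 0.5741956  -0.01115193  0.09      ] 0.18484075687709225
shift [0.007  0.0035 0.2281] turn [0.0002 0.0012 0.0004] rows 2
```

>>> arm_command([
  [0.007, 0.0035, 0.12, 0, 0, 0, 0],
  [0.007, 0.0035, 0.228, 0, 0, 0, 0],
  [0.007, 0.0035, 0.228, 0, 0, 0, 0],
  [0.007, 0.0035, 0.228, 0, 0, 0, 0.5],
  [0.007, 0.0035, 0.228, 0, 0, 0, 1],
  [0.007, 0.0035, 0.228, 0, 0, 0, 1],
  [0.007, 0.0035, 0.228, 0, 0, 0, 1],
  [0.007, 0.0035, 0.228, 0, 0, 0, 1],
  [0.007, 0.0035, 0.228, 0, 0, 0, 1],
  [0.007, 0.0035, 0.228, 0, 0, 0, 1],
  [0.007, 0.0035, 0.228, 0, 0, 0, 1],
], newtons=40)

```text
time_s: 4.45
tool_pos: [0.572, -0.0122, 0.0886]
ee_rot: [-0.12, -3.139, -0.0]
force: [0.6, 2.2, -0.6]
grip_width: 0.182
gripper_force: 0.3
```

>>> arm_command([
  [0, 0, 0, 0, 0, 0, 1],
  [0, 0, 0, 0, 0, 0, 1],
  [0, 0, 0, 0, 0, 0, 1],
])

```text
time_s: 4.82
tool_pos: [0.572, -0.012, 0.0886]
ee_rot: [-0.12, -3.139, -0.0]
force: [0.4, 1.3, -0.8]
grip_width: 0.15
gripper_force: 40.0
```

>>> arm_command([
  [0, 0, -0.02, 0, 0, 0, 1],
  [0, 0, -0.05, 0, 0, 0, 1],
  [0, 0, -0.1, 0, 0, 0, 1],
  [0, 0, -0.2, 0, 0, 0, 1],
  [0, 0, -0.3, 0, 0, 0, 1],
  [0, 0, -0.3, 0, 0, 0, 1],
])

```text
time_s: 5.58
tool_pos: [0.5749, -0.0123, 0.2134]
ee_rot: [0.12, 3.131, 0.0]
force: [-0.3, 0.0, -2.3]
grip_width: 0.149
gripper_force: 40.0
```

```bash
python3 -c "
from h import *
st();im,c=snap('wrist','w3.png');snap('top','t3.png')
go([.481,.364,.18],86.1)
"
```

```text
t5.58 p [ 0.5749 -0.0123  0.2134] F [-0.3  0.  -2.3] w 0.1491 g 40.0
shift [0.2987 0.9207 0.0728] turn [-0.      0.0003 -0.0027] rows 7
```

View pics/w3.png

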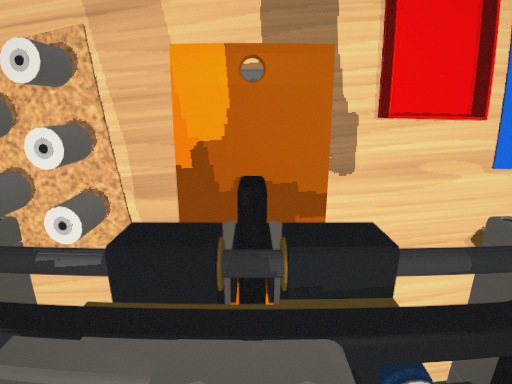

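The cover is held, with its near hole at (252,69).

```bash
python3 -c "
from h import *
p=optics.camera_params('wrist');c=(p['intrinsics'],p['k1'],p['hand_eye'])
print(onplane(c,[[252,69]],.0066),onplane(c,[[252,69]],.0106))
im=cv2.imread('pics/w3.png')
b=blobs(im,*OR)[0];r=cv2.approxPolyDP(b,6,True)[:,0];print(r);print(onplane(c,r,.0066).round(4))
"
```

```text
[[ 0.09130334 -0.0005663   0.0066    ]] [[ 0.09182855 -0.00056306  0.0106    ]]
[[169  44]
 [179 221]
 [236 221]
 [242 175]
 [266 181]
 [267 221]
 [324 221]
 [335  44]]
[[ 0.1038 -0.0425  0.0066]
 [ 0.0092 -0.0424  0.0066]
 [ 0.0093 -0.0096  0.0066]
 [ 0.0361 -0.006   0.0066]
 [ 0.0328  0.0072  0.0066]
 [ 0.0094  0.0081  0.0066]
 [ 0.0093  0.0409  0.0066]
 [ 0.1039  0.0414  0.0066]]
```

>>> arm_command([
  [0.299, 0.921, 0, 0, 0, -0.003, 1],
  [0.299, 0.921, 0, 0, 0, -0.003, 1],
  [0.299, 0.921, 0, 0, 0, -0.003, 1],
  [0.299, 0.921, 0, 0, 0, -0.003, 1],
  [0.299, 0.921, 0, 0, 0, -0.003, 1],
  [0.299, 0.921, 0, 0, 0, -0.003, 1],
  [0.299, 0.921, 0, 0, 0, -0.003, 1],
  [0.299, 0.921, 0, 0, 0, -0.003, 1],
  [0.299, 0.921, 0, 0, 0, -0.003, 1],
  [0.299, 0.921, 0, 0, 0, -0.003, 1],
])

```text
time_s: 6.92
tool_pos: [0.4819, 0.3619, 0.2084]
ee_rot: [-0.11, -3.14, 0.002]
force: [-0.8, -1.2, -2.1]
grip_width: 0.147
gripper_force: 40.0
```

```bash
python3 -c "
from h import *
st();im,c=snap('wrist','w4.png')
for b in blobs(im,*BL,300)[:3]: print(cv2.boundingRect(b),cv2.approxPolyDP(b,5,True)[:,0].tolist(), onplane(c,cv2.approxPolyDP(b,5,True)[:,0],.003)[:,:2].round(3).tolist())
go([.481,.364,.0154],86.1)
"
```

```text
t6.92 p [0.4819 0.3619 0.2084] F [-0.8 -1.2 -2.1] w 0.1471 g 40.0
shift [0.0025 0.0045 0.483 ] turn [-0.0003  0.     -0.0006] rows 4
```

View pics/w4.png

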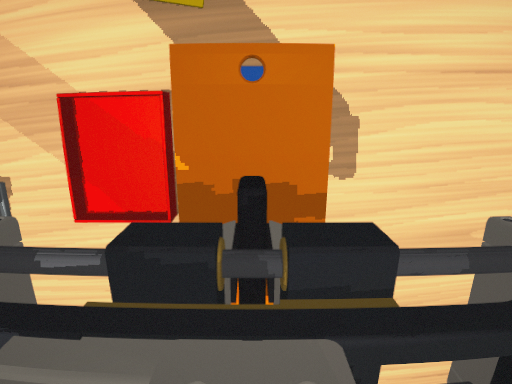

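>>> arm_command([
  [0.012, 0.004, 0.15, 0, 0, 0, 1],
  [0.012, 0.004, 0.3, 0, 0, 0, 1],
  [0.012, 0.004, 0.4, 0, 0, 0, 1],
  [0.012, 0.004, 0.45, 0, 0, 0, 1],
  [0.012, 0.004, 0.467, 0, 0, 0, 1],
  [0.012, 0.004, 0.467, 0, 0, 0, 1],
  [0.012, 0.004, 0.467, 0, 0, 0, 1],
])

```text
time_s: 7.85
tool_pos: [0.4775, 0.3671, 0.0237]
ee_rot: [0.105, 3.137, 0.003]
force: [-0.3, 0.4, -2.0]
grip_width: 0.151
gripper_force: 40.0
```

```bash
python3 -c "
from h import *
st();t,c=snap('top')
for col,z in((BL,.003),(OR,.011)):
  for b in blobs(t,*col)[:1]: print(rect(b,c,z))
go([.477,.364,.0136],86.1)
"
```

```text
t7.85 p [0.4775 0.3671 0.0237] F [-0.3  0.4 -2. ] w 0.1507 g 40.0
[562.6 356.7 101.7  69.9  86.1]
[553.  366.2  81.9  68.3  85.7]
shift [ 0.0003 -0.0077  0.0251] turn [0.0006 0.0007 0.0003] rows 1
```

>>> arm_command([
  [0, -0.005, 0.01, 0, 0, 0, 1],
  [0, -0.005, 0.02, 0, 0, 0, 1],
  [0, -0.005, 0.025, 0, 0, 0, 1],
  [0, -0.005, 0.027, 0, 0, 0, 1],
  [0, -0.005, 0.027, 0, 0, 0, 1],
])

```text
time_s: 8.52
tool_pos: [0.4763, 0.3639, 0.0136]
ee_rot: [0.106, 3.139, -0.001]
force: [-6.2, -5.9, 19.8]
grip_width: 0.15
gripper_force: 40.0
```

>>> arm_command([
  [0, 0, -0.003, 0, 0, 0, 1],
  [0, 0, -0.003, 0, 0, 0, 0.4],
  [0, 0, -0.003, 0, 0, 0, 0.4],
  [0, 0, -0.003, 0, 0, 0, 0.4],
  [0, 0, -0.1, 0, 0, 0, 0.3],
  [0, 0, -0.25, 0, 0, 0, 0.2],
  [0, 0, -0.4, 0, 0, 0, 0.2],
  [0, 0, -0.6, 0, 0, 0, 0.2],
  [0, 0, -0.6, 0, 0, 0, 0.2],
])

```text
time_s: 9.65
tool_pos: [0.478, 0.3659, 0.2562]
ee_rot: [0.105, 3.134, 0.008]
force: [-0.2, -0.5, -1.2]
grip_width: 0.801
gripper_force: 0.0
```

```bash
python3 -c "
from h import *
st();t,c=snap('scene','s5.png');t,c=snap('top','t5.png');
for x in blobs(t,*WH,20):
  p=cen(x)
  if 320<p[0]<400 and 130<p[1]<240: print('w',p.round(1),onplane(c,p,.063).round(3))
im,c=snap('wrist')
for col,z in((BL,.003),(OR,.007)):
  for b in blobs(im,*col)[:1]: print(rect(b,c,z))
go([.54,-.1,.28],90)
"
```

```text
t9.65 p [0.478  0.3659 0.2562] F [-0.2 -0.5 -1.2] w 0.8009 g 0.0
w [381.8 196.7] [[ 0.482 -0.326  0.063]]
w [380.9 163.1] [[ 0.576 -0.324  0.063]]
w [347.7 213.3] [[ 0.434 -0.233  0.063]]
w [345.3 181. ] [[ 0.523 -0.226  0.063]]
w [345.2 150.2] [[ 0.61  -0.225  0.063]]
[480.2 361.9 237.  108.5  -3.8]
[479.5 363.2 212.7  83.3  -3.9]
shift [-0.237  -1.1471 -0.0726] turn [ 0.0001  0.0002 -0.0213] rows 8
```

View pics/s5.png

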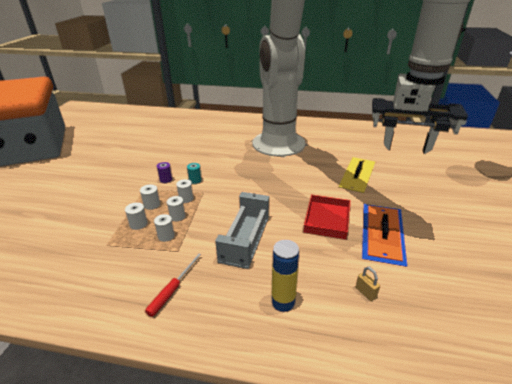

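The cover now lies centred on the mat and the box is open. Next I'll measure the box from above.

>>> arm_command([
  [-0.23, -0.93, 0.015, 0, 0, 0, 0.2],
  [-0.23, -0.93, 0.015, 0, 0, 0, 0.2],
  [-0.23, -0.93, 0.015, 0, 0, 0, 0.2],
  [-0.23, -0.93, 0.015, 0, 0, 0, 0.2],
  [-0.23, -0.93, 0.015, 0, 0, 0, 0.2],
  [-0.23, -0.93, 0.015, 0, 0, 0, 0.2],
  [-0.23, -0.93, 0.015, 0, 0, 0, 0.2],
  [-0.23, -0.93, 0.015, 0, 0, 0, 0.2],
  [-0.23, -0.93, 0.015, 0, 0, 0, 0.2],
  [-0.23, -0.93, 0.015, 0, 0, 0, 0.2],
])

```text
time_s: 11.05
tool_pos: [0.5427, -0.0111, 0.2447]
ee_rot: [-0.1, -3.139, -0.001]
force: [-0.1, 0.7, -0.4]
grip_width: 0.801
gripper_force: 0.0
```

```bash
python3 -c "
from h import *
st();im,c=snap('wrist','w6.png');print(pose().tolist())
cv2.imwrite('pics/w6c.png',cv2.resize(im[30:310,150:350],None,fx=2,fy=2,interpolation=cv2.INTER_CUBIC))
"
```

```text
t11.05 p [ 0.5427 -0.0111  0.2447] F [-0.1  0.7 -0.4] w 0.8011 g 0.0
[[-0.9979452923841913, 0.0640709234093214, -0.00033193630184061946, 0.542811019953812], [0.06407078549019053, 0.9979452719333605, 0.0004106976037412107, -0.011407012820816393], [0.0003575680377185859, 0.0003885863206553716, -0.9999998605728754, 0.24490575896989694], [0.0, 0.0, 0.0, 1.0]]
```

View pics/w6c.png

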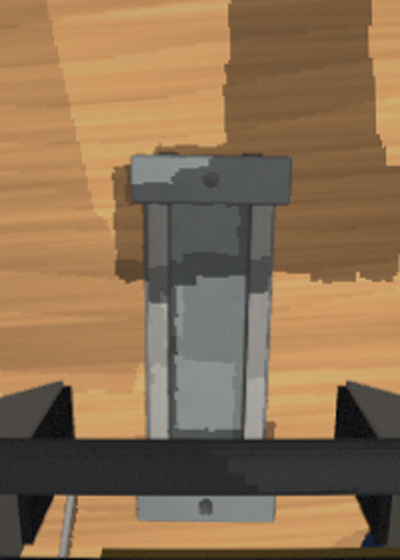

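The crop (2x, offset (150,30)) shows pins at (210,180) and (205,507). The inner rail edges are at about x=170 and x=247, and the near block's corners at (131,155) and (291,156).

```bash
python3 -c "
from h import *
c=cam('wrist');f=lambda L,z:onplane(c,[[x/2+150,y/2+30] for x,y in L],z)[:,:2].round(4).tolist()
print('pins',f([(210,180),(205,507)],.088)); print('near block',f([(131,155),(291,156),(131,204),(291,204)],.078)); print('far block outer',f([(137,520),(275,520)],.078))
print('rail in L',f([(170,210),(173,430)],.045),'R',f([(248,210),(246,430)],.045)); print('rail out L',f([(148,210),(150,430)],.045),'R',f([(274,210),(269,430)],.045))
im=cv2.imread('pics/w6.png');g=cv2.cvtColor(im,cv2.COLOR_BGR2GRAY)
for r in(135,145,190,210): print(r,g[r,218:294].tolist())
"
```

```text
pins [[0.481, -0.0047], [0.6659, -0.0188]]
near block [[0.466, -0.0445], [0.4716, 0.0379], [0.4909, -0.0467], [0.4962, 0.0371]]
far block outer [[0.6785, -0.0609], [0.6838, 0.0227]]
rail in L [[0.4976, -0.0284], [0.6354, -0.0371]] R [[0.5004, 0.0166], [0.6383, 0.0093]]
rail out L [[0.4968, -0.0412], [0.6345, -0.0518]] R [[0.5014, 0.0317], [0.6393, 0.0239]]
135 [109, 108, 98, 78, 66, 70, 89, 97, 99, 102, 101, 102, 98, 101, 104, 91, 66, 71, 84, 86, 86, 88, 87, 86, 87, 87, 89, 86, 87, 86, 87, 87, 86, 88, 87, 89, 88, 87, 87, 87, 90, 89, 88, 89, 89, 89, 87, 87, 85, 86, 88, 73, 66, 66, 66, 62, 59, 56, 90, 101, 103, 103, 104, 104, 102, 101, 103, 101, 88, 88, 102, 108, 108, 107, 107, 107]
145 [106, 105, 105, 86, 67, 67, 88, 98, 98, 99, 100, 99, 98, 100, 103, 90, 64, 72, 81, 85, 85, 86, 85, 87, 87, 86, 86, 86, 87, 87, 87, 86, 89, 86, 88, 88, 88, 87, 88, 85, 87, 86, 84, 85, 85, 85, 86, 86, 84, 86, 74, 68, 67, 64, 64, 60, 58, 69, 94, 101, 101, 103, 103, 103, 101, 101, 104, 88, 80, 96, 102, 101, 101, 101, 102, 105]
190 [137, 138, 136, 136, 119, 117, 137, 145, 147, 150, 148, 145, 147, 149, 149, 127, 82, 69, 83, 125, 142, 142, 143, 132, 123, 124, 123, 124, 123, 123, 125, 124, 122, 122, 121, 122, 124, 125, 124, 123, 122, 122, 122, 121, 120, 122, 121, 124, 124, 122, 124, 123, 122, 112, 80, 59, 121, 143, 146, 149, 146, 146, 145, 144, 145, 128, 118, 146, 155, 156, 157, 158, 157, 158, 158, 159]
210 [136, 135, 134, 136, 116, 115, 135, 145, 146, 145, 146, 146, 147, 147, 146, 119, 77, 71, 81, 123, 139, 140, 139, 142, 140, 142, 142, 142, 141, 134, 129, 130, 128, 127, 130, 127, 128, 129, 127, 127, 128, 127, 127, 123, 120, 122, 122, 123, 126, 124, 122, 122, 123, 97, 69, 102, 136, 143, 145, 145, 143, 143, 143, 144, 125, 126, 140, 158, 164, 163, 164, 163, 163, 163, 164, 163]
```

```bash
python3 -c "
from h import *
c=cam('wrist')
for v,L,Rr in((135,233.5,275.5),(135,223.5,286.2),(210,233,272.8),(210,223.5,282.2)):
  p=onplane(c,[[L,v],[Rr,v]],.045)[:,:2];print(v,p.round(4).tolist(),'mid',p.mean(0).round(4),'w',np.hypot(*(p[0]-p[1])).round(4))
print(np.degrees(np.arctan2(-.0188+.0047,.6659-.481)))
go([.523,-.226,.20],86.0)
"
```

```text
135 [[0.4975, -0.0302], [0.5006, 0.0184]] mid [ 0.499  -0.0059] w 0.0487
135 [[0.4968, -0.0418], [0.5013, 0.0308]] mid [ 0.499  -0.0055] w 0.0727
210 [[0.5884, -0.0379], [0.5915, 0.0111]] mid [ 0.5899 -0.0134] w 0.049
210 [[0.5877, -0.0496], [0.5922, 0.0226]] mid [ 0.5899 -0.0135] w 0.0723
-4.360789384344961
shift [ 0.015  -0.5386  0.1121] turn [ 0.0001 -0.0001  0.0018] rows 4
```

>>> arm_command([
  [-0.18, -0.64, 0, 0, 0, 0, 0.2],
  [-0.18, -0.64, 0, 0, 0, 0, 0.2],
  [-0.18, -0.64, 0, 0, 0, 0, 0.2],
  [-0.18, -0.64, 0, 0, 0, 0, 0.2],
  [-0.18, -0.64, 0, 0, 0, 0, 0.2],
  [-0.18, -0.64, 0, 0, 0, 0, 0.2],
  [-0.18, -0.64, 0, 0, 0, 0, 0.2],
])

```text
time_s: 11.98
tool_pos: [0.5983, -0.2702, 0.245]
ee_rot: [-0.1, -3.14, -0.003]
force: [0.2, 1.5, -1.3]
grip_width: 0.799
gripper_force: 0.0
```

```bash
python3 -c "
from h import *
st();im,c=snap('wrist','w7.png')
for x in blobs(im,(0,0,140),(180,40,255),100):
  print(cen(x).round(),cv2.contourArea(x),rect(x,c,.063))
"
```

```text
t11.97 p [ 0.5983 -0.2702  0.245 ] F [ 0.2  1.5 -1.3] w 0.7995 g 0.0
[190.  72.] 1698.0 [ 482.4 -328.6   48.8   48.5   40.9]
[276.  18.] 1379.5 [ 436.7 -235.3   43.2   38.    87. ]
[441. 136.] 965.0 [569.3 -52.9 151.6  10.6  -4.3]
[486. 138.] 836.0 [574.1   4.2 152.1  10.   -4.4]
[290. 190.] 523.0 [ 618.9 -227.8   44.7   25.1   89.6]
[187. 159.] 397.0 [ 574.7 -342.2   44.1   17.4   -3.9]
```

View pics/w7.png

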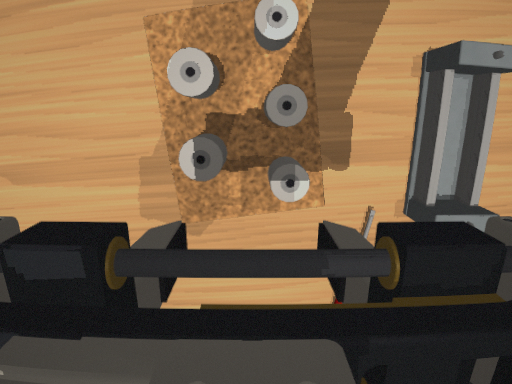

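The wrist view shows hub centres at (276,17), (190,72), (287,105), (200,160) and (290,183).

```bash
python3 -c "
from h import *
c=cam('wrist');c2=cam('top');t=[(347.7,213.3),(381.8,196.7),(345.3,181),(380.9,163.1),(345.2,150.2)]
for p,q in zip([(276,17),(190,72),(287,105),(200,160),(290,183)],t): print(onplane(c,p,.063).round(4),tri([(c,p),(c2,q)]).round(4))
go([.523,-.2265,.040],85.5)
"
```

```text
[[ 0.4342 -0.2353  0.063 ]] [ 0.4335 -0.2343  0.0585]
[[ 0.4827 -0.3287  0.063 ]] [ 0.4825 -0.3289  0.0574]
[[ 0.5234 -0.2276  0.063 ]] [ 0.5236 -0.2269  0.0584]
[[ 0.5771 -0.3273  0.063 ]] [ 0.58   -0.3308  0.0435]
[[ 0.61   -0.2272  0.063 ]] [ 0.6115 -0.2265  0.0569]
shift [0.1947 0.0961 0.513 ] turn [0.0005 0.     0.0049] rows 4
```

>>> arm_command([
  [0.194, 0.093, 0.1, 0, 0, 0.004, 0.2],
  [0.194, 0.093, 0.1, 0, 0, 0.004, 0.2],
  [0.194, 0.093, 0.25, 0, 0, 0.004, 0.2],
  [0.194, 0.093, 0.4, 0, 0, 0.004, 0.2],
  [0.194, 0.093, 0.513, 0, 0, 0.004, 0.2],
  [0.194, 0.093, 0.513, 0, 0, 0.004, 0.2],
  [0.194, 0.093, 0.513, 0, 0, 0.004, 0.2],
])

```text
time_s: 12.9
tool_pos: [0.5243, -0.2305, 0.0417]
ee_rot: [0.122, 3.137, -0.001]
force: [0.9, -0.0, -0.6]
grip_width: 0.799
gripper_force: 0.0
```

>>> arm_command([
  [0, 0, 0, 0, 0, 0, 1],
  [0, 0, 0, 0, 0, 0, 1],
  [0, 0, 0, 0, 0, 0, 1],
  [0, 0, 0, 0, 0, 0, 1],
  [0, 0, 0, 0, 0, 0, 1],
  [0, 0, 0, 0, 0, 0, 1],
], newtons=30)

```text
time_s: 13.65
tool_pos: [0.5235, -0.2308, 0.0408]
ee_rot: [0.124, 3.138, 0.0]
force: [-1.1, 2.2, 6.9]
grip_width: 0.493
gripper_force: 30.0
```

Roller 1's grip width is 45.4 mm, so it is a true one.

>>> arm_command([
  [0, 0, -0.05, 0, 0, 0, 1],
  [0, 0, -0.15, 0, 0, 0, 1],
  [0, 0, -0.3, 0, 0, 0, 1],
  [0, 0, -0.35, 0, 0, 0, 1],
  [0, 0, -0.35, 0, 0, 0, 1],
])

```text
time_s: 14.28
tool_pos: [0.5238, -0.2318, 0.1817]
ee_rot: [0.125, 3.136, -0.002]
force: [-0.6, -0.1, -2.0]
grip_width: 0.493
gripper_force: 30.0
```

```bash
python3 -c "
from h import *
st();go([.6303,-.0162,.12],85.5)
"
```

```text
t14.28 p [ 0.5238 -0.2318  0.1817] F [-0.6 -0.1 -2. ] w 0.4926 g 30.0
shift [-0.222   0.5587  0.1543] turn [-0.0004  0.0011 -0.0004] rows 4
```

>>> arm_command([
  [-0.222, 0.558, 0, 0, 0, 0, 1],
  [-0.222, 0.558, 0, 0, 0, 0, 1],
  [-0.222, 0.558, 0, 0, 0, 0, 1],
  [-0.222, 0.558, 0, 0, 0, 0, 1],
  [-0.222, 0.558, 0.1, 0, 0, 0, 1],
  [-0.222, 0.558, 0.1, 0, 0, 0, 1],
  [-0.222, 0.558, 0.1, 0, 0, 0, 1],
  [-0.222, 0.558, 0.1, 0, 0, 0, 1],
])

```text
time_s: 15.28
tool_pos: [0.6296, -0.0171, 0.1411]
ee_rot: [0.128, 3.137, -0.0]
force: [0.3, 0.1, -1.5]
grip_width: 0.497
gripper_force: 30.0
```

```bash
python3 -c "
from h import *
for i in range(5): st();im,c=snap('wrist','w8.png')
cv2.imwrite('pics/w8c.png',cv2.resize(im[30:310,150:360],None,fx=2,fy=2,interpolation=cv2.INTER_CUBIC))
"
```

```text
t15.28 p [ 0.6296 -0.0171  0.1411] F [ 0.3  0.1 -1.5] w 0.4968 g 30.0
t15.32 p [ 0.6297 -0.0168  0.1412] F [ 0.3  0.4 -0.7] w 0.4924 g 30.0
t15.38 p [ 0.6297 -0.0166  0.1412] F [ 0.1  0.3 -0.9] w 0.4932 g 30.0
t15.43 p [ 0.6296 -0.0164  0.1411] F [ 0.5  0.3 -1.5] w 0.4954 g 30.0
t15.47 p [ 0.6295 -0.0162  0.1409] F [ 0.1 -0.1 -0.7] w 0.4942 g 30.0
```

View pics/w8c.png

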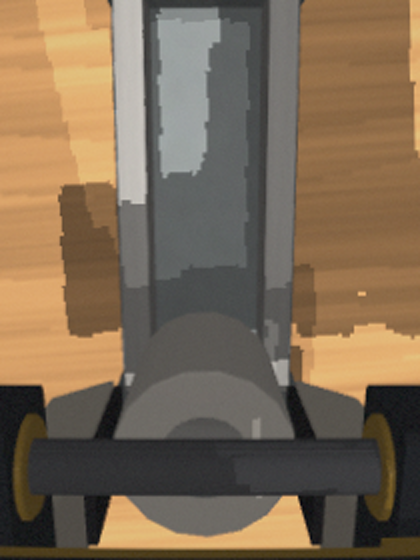

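```bash
python3 -c "
from h import *
st();im=cv2.imread('pics/w8.png');g=cv2.cvtColor(im,cv2.COLOR_BGR2GRAY)
for r in(60,150,175): print(r,g[r,204:232].tolist(),g[r,274:304].tolist())
"
```

```text
t15.53 p [ 0.6293 -0.016   0.1407] F [-0.1 -0.6 -2.2] w 0.4951 g 30.0
60 [182, 181, 119, 156, 182, 186, 185, 188, 189, 189, 192, 190, 189, 191, 192, 193, 190, 153, 64, 63, 66, 73, 96, 95, 95, 98, 121, 157] [75, 75, 77, 75, 75, 76, 69, 60, 64, 66, 89, 119, 116, 119, 118, 121, 120, 119, 122, 118, 118, 119, 119, 119, 109, 93, 105, 112, 112, 111]
150 [83, 83, 83, 97, 101, 85, 97, 110, 113, 114, 112, 112, 113, 112, 114, 114, 115, 116, 115, 104, 80, 67, 68, 88, 98, 97, 94, 97] [79, 78, 76, 77, 73, 67, 64, 63, 88, 111, 114, 115, 117, 117, 115, 116, 115, 116, 119, 115, 117, 115, 90, 106, 107, 106, 108, 107, 108, 107]
175 [97, 97, 98, 96, 97, 92, 78, 78, 85, 88, 87, 87, 88, 84, 88, 88, 87, 88, 88, 87, 74, 63, 66, 67, 73, 75, 78, 78] [77, 77, 75, 75, 72, 68, 66, 65, 80, 87, 86, 88, 90, 87, 89, 88, 89, 89, 89, 88, 87, 81, 84, 94, 98, 97, 99, 93, 96, 95]
```

```bash
cat >> h.py <<'E'
def rails(obs,z=.045):
    """obs rows (v,uL,uR): rail mid in tool frame, extrapolated to tool x=0"""
    p=optics.camera_params('wrist');c=(p['intrinsics'],p['k1'],p['hand_eye']);h=pose()[2,3]-z
    M=[]
    for v,l,r in obs:
        q=onplane(c,[[l,v],[r,v]],h); M.append(q.mean(0)[:2]); print(v,q.mean(0).round(4),'w',np.hypot(*(q[0]-q[1])[:2]).round(4))
    M=np.array(M); k=np.polyfit(M[:,0],M[:,1],1); print('mid y at x=0: %.4f slope deg %.2f'%(k[1],np.degrees(np.arctan(k[0]))),'mean y %.4f'%M[:,1].mean())
E
python3 -c "
from h import *
rails([(60,221.3,284),(60,206.8,298.6),(150,223.7,282),(175,224.1,281.9)])
# roller top outline in grip: crop x 115..288
p=optics.camera_params('wrist');c=(p['intrinsics'],p['k1'],p['hand_eye']);print(onplane(c,[[207,240],[294,240],[252,246]],-.022).round(4))
"
```

```text
60 [0.1098 0.     0.0957] w 0.0491
60 [0.1099 0.     0.0957] w 0.0719
150 [0.0391 0.0003 0.0957] w 0.0484
175 [0.018  0.0005 0.0957] w 0.049
mid y at x=0: 0.0005 slope deg -0.26 mean y 0.0002
[[ 0.0101 -0.0222 -0.022 ]
 [ 0.0101  0.0198 -0.022 ]
 [ 0.007  -0.0005 -0.022 ]]
```

>>> arm_command([
  [0, 0.0025, 0.08, 0, 0, 0, 1],
  [0, 0.0025, 0.12, 0, 0, 0, 1],
  [0, 0.0025, 0.14, 0, 0, 0, 1],
  [0, 0.0025, 0.15, 0, 0, 0, 1],
  [0, 0.0025, 0.165, 0, 0, 0, 1],
  [0, 0.0025, 0.18, 0, 0, 0, 1],
  [0, 0.0025, 0.18, 0, 0, 0, 1],
])

```text
time_s: 16.4
tool_pos: [0.6287, -0.0147, 0.0675]
ee_rot: [-0.125, -3.138, 0.0]
force: [0.5, 0.2, -0.6]
grip_width: 0.495
gripper_force: 30.0
```

>>> arm_command([
  [0, 0, 0.02, 0, 0, 0, 1],
  [0, 0, 0.035, 0, 0, 0, 1],
  [0, 0, 0.044, 0, 0, 0, 1],
  [0, 0, 0.046, 0, 0, 0, 1],
  [0, 0, 0.046, 0, 0, 0, 1],
])

```text
time_s: 17.02
tool_pos: [0.6291, -0.0147, 0.0495]
ee_rot: [0.125, 3.139, 0.0]
force: [-0.5, -0.1, -0.2]
grip_width: 0.494
gripper_force: 30.0
```

>>> arm_command([
  [0, 0, 0.003, 0, 0, 0, 1],
  [0, 0, 0.003, 0, 0, 0, 0.3],
  [0, 0, 0.003, 0, 0, 0, 0.25],
  [0, 0, 0.003, 0, 0, 0, 0.25],
  [0, 0, -0.1, 0, 0, 0, 0.25],
  [0, 0, -0.25, 0, 0, 0, 0.25],
  [0, 0, -0.35, 0, 0, 0, 0.2],
  [0, 0, -0.35, 0, 0, 0, 0.2],
])

```text
time_s: 18.02
tool_pos: [0.6321, -0.0147, 0.1942]
ee_rot: [0.125, 3.131, 0.001]
force: [-0.3, 0.7, -0.7]
grip_width: 0.798
gripper_force: 0.0
```

```bash
python3 -c "
from h import *
st();go([.61,-.2272,.04],85.5)
t,c=snap('top','t9.png')
for x in blobs(t,*WH,20):
  p=cen(x)
  if 230<p[0]<400 and 130<p[1]<240: print('w',p.round(1),onplane(c,p,.063).round(3))
"
```

```text
t18.02 p [ 0.6321 -0.0147  0.1942] F [-0.3  0.7 -0.7] w 0.7982 g 0.0
shift [ 0.0161 -0.5342  0.385 ] turn [ 0.0003  0.0027 -0.0004] rows 5
w [381.8 196.7] [[ 0.482 -0.326  0.063]]
w [381.  163.1] [[ 0.576 -0.325  0.063]]
w [347.7 213.3] [[ 0.434 -0.233  0.063]]
w [345.2 150.2] [[ 0.61  -0.225  0.063]]
```

>>> arm_command([
  [0.016, -0.534, 0, 0, 0.002, 0, 0.2],
  [0.016, -0.534, 0, 0, 0.002, 0, 0.2],
  [0.016, -0.534, 0, 0, 0.002, 0, 0.2],
  [0.016, -0.534, 0, 0, 0.002, 0, 0.2],
  [0.016, -0.534, 0.1, 0, 0.002, 0, 0.2],
  [0.016, -0.534, 0.25, 0, 0.002, 0, 0.2],
  [0.016, -0.534, 0.383, 0, 0.002, 0, 0.2],
  [0.016, -0.534, 0.383, 0, 0.002, 0, 0.2],
  [0.016, -0.534, 0.383, 0, 0.002, 0, 0.2],
])

```text
time_s: 19.2
tool_pos: [0.6063, -0.2274, 0.0371]
ee_rot: [-0.125, -3.133, 0.0]
force: [-0.0, -0.5, 1.6]
grip_width: 0.799
gripper_force: 0.0
```

>>> arm_command([
  [0, 0, 0, 0, 0, 0, 1],
  [0, 0, 0, 0, 0, 0, 1],
  [0, 0, 0, 0, 0, 0, 1],
  [0, 0, 0, 0, 0, 0, 1],
  [0, 0, 0, 0, 0, 0, 1],
  [0, 0, 0, 0, 0, 0, 1],
], newtons=30)

```text
time_s: 19.95
tool_pos: [0.6064, -0.2272, 0.0375]
ee_rot: [-0.125, -3.134, 0.0]
force: [-1.3, 0.7, 6.7]
grip_width: 0.496
gripper_force: 30.0
```

```bash
python3 -c "
from h import *
st();go([.61,-.2274,.0415],85.5)"
```

```text
t19.95 p [ 0.6064 -0.2272  0.0375] F [-1.3  0.7  6.7] w 0.4963 g 30.0
shift [-0.0088  0.0002 -0.01  ] turn [-0.0001 -0.0015 -0.0003] rows 1
```

>>> arm_command([
  [0, 0, 0, 0, 0, 0, 0.2],
  [0, 0, 0, 0, 0, 0, 0.2],
  [0, 0, 0, 0, 0, 0, 0.2],
  [-0.008, 0, -0.01, 0, -0.0015, 0, 0.2],
  [-0.008, 0, -0.01, 0, -0.0015, 0, 0.2],
  [-0.008, 0, -0.01, 0, -0.0015, 0, 1],
  [-0.008, 0, -0.01, 0, -0.0015, 0, 1],
  [-0.008, 0, -0.01, 0, -0.0015, 0, 1],
  [-0.008, 0, -0.01, 0, -0.0015, 0, 1],
  [-0.008, 0, -0.01, 0, -0.0015, 0, 1],
  [-0.008, 0, -0.01, 0, -0.0015, 0, 1],
])

```text
time_s: 21.32
tool_pos: [0.6088, -0.2273, 0.0402]
ee_rot: [-0.125, -3.137, -0.0]
force: [-0.3, 0.3, -0.4]
grip_width: 0.493
gripper_force: 30.0
```

>>> arm_command([
  [0, 0, -0.05, 0, 0, 0, 1],
  [0, 0, -0.15, 0, 0, 0, 1],
  [0, 0, -0.3, 0, 0, 0, 1],
  [0, 0, -0.35, 0, 0, 0, 1],
  [0, 0, -0.35, 0, 0, 0, 1],
  [0, 0, -0.35, 0, 0, 0, 1],
])

```text
time_s: 22.08
tool_pos: [0.6079, -0.2268, 0.1787]
ee_rot: [-0.125, -3.135, -0.002]
force: [-0.7, 0.2, -2.1]
grip_width: 0.494
gripper_force: 30.0
```

```bash
python3 -c "
from h import *
st();go([.5755,-.0110,.14],85.5)
"
```

```text
t22.07 p [ 0.6079 -0.2268  0.1787] F [-0.7  0.2 -2.1] w 0.4945 g 30.0
shift [0.1231 0.5313 0.0977] turn [ 0.0003 -0.0014 -0.0003] rows 4
```

>>> arm_command([
  [0.123, 0.531, 0, 0, -0.0015, 0, 1],
  [0.123, 0.531, 0, 0, -0.0015, 0, 1],
  [0.123, 0.531, 0, 0, -0.0015, 0, 1],
  [0.123, 0.531, 0, 0, -0.0015, 0, 1],
  [0.123, 0.531, 0.095, 0, -0.0015, 0, 1],
  [0.123, 0.531, 0.095, 0, -0.0015, 0, 1],
  [0.123, 0.531, 0.095, 0, -0.0015, 0, 1],
  [0.123, 0.531, 0.095, 0, -0.0015, 0, 1],
  [0.123, 0.531, 0.095, 0, -0.0015, 0, 1],
  [0.123, 0.531, 0.095, 0, -0.0015, 0, 1],
])

```text
time_s: 23.32
tool_pos: [0.5773, -0.012, 0.143]
ee_rot: [0.125, 3.135, -0.0]
force: [-0.1, 1.4, -0.3]
grip_width: 0.492
gripper_force: 30.0
```

```bash
python3 -c "
from h import *
st();im,c=snap('wrist','w10.png');g=cv2.cvtColor(im,cv2.COLOR_BGR2GRAY)
for r in(70,90,150): print(r,g[r,204:232].tolist(),g[r,274:304].tolist())
go([.5755,-.0108,.048],85.5)
"
```

```text
t23.32 p [ 0.5773 -0.012   0.143 ] F [-0.1  1.4 -0.3] w 0.4925 g 30.0
70 [163, 162, 161, 160, 162, 161, 161, 159, 160, 159, 160, 160, 161, 162, 162, 160, 160, 162, 161, 160, 160, 163, 164, 163, 165, 166, 163, 164] [101, 103, 102, 102, 103, 103, 101, 102, 103, 101, 102, 103, 101, 104, 101, 102, 102, 101, 103, 104, 101, 103, 103, 105, 103, 103, 103, 104, 103, 102]
90 [111, 110, 111, 109, 110, 110, 109, 109, 107, 108, 106, 104, 106, 104, 105, 104, 106, 105, 105, 105, 103, 103, 103, 102, 102, 101, 100, 102] [67, 66, 69, 68, 69, 69, 66, 66, 67, 69, 67, 67, 70, 67, 66, 70, 70, 68, 68, 67, 68, 69, 68, 67, 67, 69, 69, 68, 70, 68]
150 [90, 102, 113, 116, 106, 88, 97, 114, 116, 116, 117, 118, 120, 117, 118, 119, 120, 121, 124, 113, 84, 72, 68, 92, 101, 102, 103, 102] [79, 78, 77, 78, 71, 66, 69, 64, 101, 118, 121, 121, 124, 125, 123, 123, 124, 122, 123, 123, 124, 115, 97, 107, 110, 115, 118, 116, 118, 117]
shift [0.0053 0.0023 0.2371] turn [ 0.      0.0012 -0.0004] rows 2
```

>>> arm_command([
  [0.005, 0.0023, 0.08, 0, 0, 0, 1],
  [0.005, 0.0023, 0.13, 0, 0, 0, 1],
  [0.005, 0.0023, 0.145, 0, 0, 0, 1],
  [0.005, 0.0023, 0.16, 0, 0, 0, 1],
  [0.005, 0.0023, 0.18, 0, 0, 0, 1],
  [0.005, 0.0023, 0.18, 0, 0, 0, 1],
  [0.005, 0.0023, 0.18, 0, 0, 0, 1],
])

```text
time_s: 24.25
tool_pos: [0.5755, -0.0107, 0.0707]
ee_rot: [0.125, 3.135, -0.0]
force: [-0.9, 0.1, -0.2]
grip_width: 0.495
gripper_force: 30.0
```

>>> arm_command([
  [0, 0, 0.02, 0, 0, 0, 1],
  [0, 0, 0.04, 0, 0, 0, 1],
  [0, 0, 0.054, 0, 0, 0, 1],
  [0, 0, 0.054, 0, 0, 0, 1],
  [0, 0, 0.054, 0, 0, 0, 1],
])

```text
time_s: 24.88
tool_pos: [0.5754, -0.0107, 0.0487]
ee_rot: [0.125, 3.136, -0.0]
force: [0.1, 0.3, -1.1]
grip_width: 0.492
gripper_force: 30.0
```

>>> arm_command([
  [0, 0, 0, 0, 0, 0, 0.3],
  [0, 0, 0, 0, 0, 0, 0.25],
  [0, 0, 0, 0, 0, 0, 0.25],
  [0, 0, 0, 0, 0, 0, 0.25],
  [0, 0, -0.1, 0, 0, 0, 0.25],
  [0, 0, -0.25, 0, 0, 0, 0.25],
  [0, 0, -0.33, 0, 0, 0, 0.2],
  [0, 0, -0.33, 0, 0, 0, 0.2],
  [0, 0, -0.33, 0, 0, 0, 0.2],
])

```text
time_s: 26.0
tool_pos: [0.5742, -0.0106, 0.18]
ee_rot: [0.125, 3.137, -0.0]
force: [-0.6, -0.9, 0.5]
grip_width: 0.802
gripper_force: 0.0
```

```bash
python3 -c "
from h import *
st();go([.4342,-.2353,.041],85.5)
t,c=snap('top')
for x in blobs(t,*WH,20):
  p=cen(x)
  if 230<p[0]<400 and 130<p[1]<240: print('w',p.round(1),onplane(c,p,.063).round(3))
print([rect(b,c,.007) for b in blobs(t,*OR)[:1]])
"
```

```text
t26.00 p [ 0.5742 -0.0106  0.18  ] F [-0.6 -0.9  0.5] w 0.8016 g 0.0
shift [ 0.305  -0.5877  0.347 ] turn [-0.      0.0006 -0.0003] rows 5
w [381.8 196.7] [[ 0.482 -0.326  0.063]]
w [380.9 163.1] [[ 0.576 -0.324  0.063]]
w [347.7 213.3] [[ 0.434 -0.233  0.063]]
[array([479.5, 366. , 210.5,  79.9,  -3.9])]
```

Nothing else has moved. Next is the roller at (.434,-.235).

>>> arm_command([
  [0.305, -0.588, 0, 0, 0, 0, 0.2],
  [0.305, -0.588, 0, 0, 0, 0, 0.2],
  [0.305, -0.588, 0, 0, 0, 0, 0.2],
  [0.305, -0.588, 0, 0, 0, 0, 0.2],
  [0.305, -0.588, 0, 0, 0, 0, 0.2],
  [0.305, -0.588, 0.1, 0, 0, 0, 0.2],
  [0.305, -0.588, 0.25, 0, 0, 0, 0.2],
  [0.305, -0.588, 0.345, 0, 0, 0, 0.2],
  [0.305, -0.588, 0.345, 0, 0, 0, 0.2],
  [0.305, -0.588, 0.345, 0, 0, 0, 0.2],
])

```text
time_s: 27.3
tool_pos: [0.4357, -0.2352, 0.0429]
ee_rot: [0.124, 3.136, -0.0]
force: [-0.4, 0.3, 0.3]
grip_width: 0.799
gripper_force: 0.0
```

```bash
python3 -c "
from h import *
st();go([.4342,-.2345,.041],85.5)"
```

```text
t27.30 p [ 0.4357 -0.2352  0.0429] F [-0.4  0.3  0.3] w 0.7990 g 0.0
shift [0.0038 0.0015 0.0046] turn [ 0.      0.0011 -0.0001] rows 1
```

>>> arm_command([
  [0.003, 0, 0.005, 0, 0, 0, 0.2],
  [0.003, 0, 0.005, 0, 0, 0, 1],
  [0.003, 0, 0.005, 0, 0, 0, 1],
  [0.003, 0, 0.005, 0, 0, 0, 1],
  [0.003, 0, 0.005, 0, 0, 0, 1],
  [0.003, 0, 0.005, 0, 0, 0, 1],
  [0.003, 0, 0.005, 0, 0, 0, 1],
])

```text
time_s: 28.18
tool_pos: [0.4341, -0.2353, 0.0407]
ee_rot: [0.125, 3.136, -0.0]
force: [-0.7, 1.0, 4.6]
grip_width: 0.495
gripper_force: 30.0
```

>>> arm_command([
  [0, 0, -0.05, 0, 0, 0, 1],
  [0, 0, -0.15, 0, 0, 0, 1],
  [0, 0, -0.3, 0, 0, 0, 1],
  [0, 0, -0.35, 0, 0, 0, 1],
  [0, 0, -0.35, 0, 0, 0, 1],
  [0, 0, -0.35, 0, 0, 0, 1],
])

```text
time_s: 28.92
tool_pos: [0.4323, -0.2348, 0.1789]
ee_rot: [0.125, 3.138, 0.001]
force: [0.2, -0.7, -1.1]
grip_width: 0.495
gripper_force: 30.0
```

```bash
python3 -c "
from h import *
st();go([.5207,-.0065,.14],85.5);go([.425,.208,.14],85.5)
"
```

```text
t28.93 p [ 0.4323 -0.2348  0.1789] F [ 0.2 -0.7 -1.1] w 0.4955 g 30.0
shift [-0.1748  0.5864  0.0979] turn [ 0.0003  0.0002 -0.0003] rows 4
shift [0.1063 1.102  0.0981] turn [ 0.0003  0.0002 -0.0003] rows 8
```

This one is also true. It goes in the near slot.

>>> arm_command([
  [-0.175, 0.586, 0, 0, 0, 0, 1],
  [-0.175, 0.586, 0, 0, 0, 0, 1],
  [-0.175, 0.586, 0, 0, 0, 0, 1],
  [-0.175, 0.586, 0, 0, 0, 0, 1],
  [-0.175, 0.586, 0, 0, 0, 0, 1],
  [-0.175, 0.586, 0.095, 0, 0, 0, 1],
  [-0.175, 0.586, 0.095, 0, 0, 0, 1],
  [-0.175, 0.586, 0.095, 0, 0, 0, 1],
  [-0.175, 0.586, 0.095, 0, 0, 0, 1],
  [-0.175, 0.586, 0.095, 0, 0, 0, 1],
])

```text
time_s: 30.18
tool_pos: [0.5226, -0.0075, 0.1436]
ee_rot: [0.125, 3.134, -0.0]
force: [-0.5, -0.1, -1.3]
grip_width: 0.496
gripper_force: 30.0
```

```bash
python3 -c "
from h import *
im,c=snap('wrist','w11.png');im,c=snap('wrist','w11.png');st();g=cv2.cvtColor(im,cv2.COLOR_BGR2GRAY)
for r in(170,180): print(r,g[r,204:232].tolist(),g[r,274:304].tolist())
go([.5207,-.0064,.049],85.5)
"
```

```text
t30.27 p [ 0.5223 -0.0073  0.1433] F [ 0.3 -0.3 -1.3] w 0.4944 g 30.0
170 [95, 91, 93, 92, 92, 84, 78, 86, 104, 110, 112, 114, 113, 112, 112, 113, 112, 113, 116, 110, 83, 67, 67, 71, 75, 77, 76, 76] [76, 78, 78, 73, 66, 65, 65, 76, 104, 115, 113, 116, 117, 118, 116, 114, 115, 114, 115, 98, 82, 78, 91, 95, 95, 94, 95, 95, 94, 94]
180 [96, 98, 99, 98, 97, 90, 79, 80, 84, 85, 87, 88, 88, 88, 88, 86, 85, 87, 88, 86, 71, 66, 65, 71, 73, 76, 76, 77] [77, 75, 78, 69, 67, 66, 66, 78, 87, 87, 88, 87, 90, 88, 88, 86, 87, 88, 87, 89, 76, 88, 96, 96, 97, 96, 95, 97, 97, 97]
shift [0.0052 0.0019 0.2357] turn [ 0.      0.0014 -0.0004] rows 2
```

View pics/w11.png

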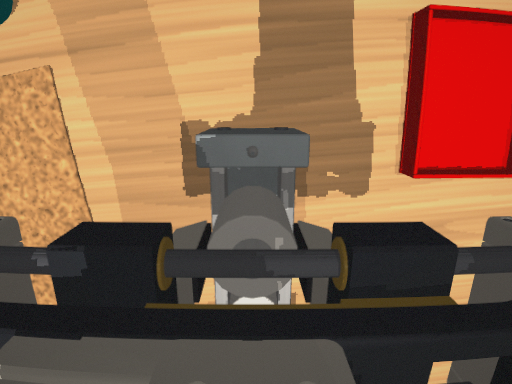

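The held roller is above the near slot, with the near pin at (252,152) and the rails centred on the roller.

>>> arm_command([
  [0.005, 0.002, 0.08, 0, 0, 0, 1],
  [0.005, 0.002, 0.13, 0, 0, 0, 1],
  [0.005, 0.002, 0.145, 0, 0, 0, 1],
  [0.005, 0.002, 0.16, 0, 0, 0, 1],
  [0.005, 0.002, 0.18, 0, 0, 0, 1],
  [0.005, 0.002, 0.18, 0, 0, 0, 1],
  [0.005, 0.002, 0.18, 0, 0, 0, 1],
])

```text
time_s: 31.15
tool_pos: [0.5205, -0.0063, 0.0709]
ee_rot: [0.125, 3.135, -0.0]
force: [0.3, -1.0, -1.9]
grip_width: 0.495
gripper_force: 30.0
```

>>> arm_command([
  [0, 0, 0.02, 0, 0, 0, 1],
  [0, 0, 0.04, 0, 0, 0, 1],
  [0, 0, 0.054, 0, 0, 0, 1],
  [0, 0, 0.054, 0, 0, 0, 1],
  [0, 0, 0.054, 0, 0, 0, 1],
])

```text
time_s: 31.78
tool_pos: [0.5202, -0.0063, 0.0489]
ee_rot: [0.125, 3.136, -0.0]
force: [0.1, 0.7, -1.0]
grip_width: 0.496
gripper_force: 30.0
```

>>> arm_command([
  [0, 0, 0, 0, 0, 0, 0.3],
  [0, 0, 0, 0, 0, 0, 0.25],
  [0, 0, 0, 0, 0, 0, 0.25],
  [0, 0, 0, 0, 0, 0, 0.25],
  [0, 0, -0.1, 0, 0, 0, 0.25],
  [0, 0, -0.25, 0, 0, 0, 0.25],
  [0, 0, -0.33, 0, 0, 0, 0.2],
  [0, 0, -0.33, 0, 0, 0, 0.2],
  [0, 0, -0.33, 0, 0, 0, 0.2],
])

```text
time_s: 32.9
tool_pos: [0.5192, -0.0063, 0.1803]
ee_rot: [0.125, 3.137, -0.0]
force: [-0.4, 0.8, -0.1]
grip_width: 0.798
gripper_force: 0.0
```

```bash
python3 -c "
from h import *
st();go([.4827,-.3287,.038],85.5)
t,c=snap('top')
for x in blobs(t,*WH,20):
  p=cen(x)
  if 230<p[0]<400 and 130<p[1]<240: print('w',p.round(1),onplane(c,p,.063).round(3))
print([rect(b,c,.007) for b in blobs(t,*OR)[:1]])
"
```

```text
t32.90 p [ 0.5192 -0.0063  0.1803] F [-0.4  0.8 -0.1] w 0.7984 g 0.0
shift [ 0.0277 -0.8108  0.3558] turn [-0.      0.0007 -0.0003] rows 6
w [381.9 196.7] [[ 0.482 -0.326  0.063]]
w [381.  163.1] [[ 0.576 -0.325  0.063]]
w [300.5 147.9] [[ 0.613 -0.1    0.063]]
w [244.4 148.5] [[0.607 0.057 0.063]]
[array([479.4, 366.2, 209.7,  79.7,  -3.9])]
```

>>> arm_command([
  [0.028, -0.811, 0, 0, 0, 0, 0.2],
  [0.028, -0.811, 0, 0, 0, 0, 0.2],
  [0.028, -0.811, 0, 0, 0, 0, 0.2],
  [0.028, -0.811, 0, 0, 0, 0, 0.2],
  [0.028, -0.811, 0, 0, 0, 0, 0.2],
  [0.028, -0.811, 0, 0, 0, 0, 0.2],
  [0.028, -0.811, 0.05, 0, 0, 0, 0.2],
  [0.028, -0.811, 0.2, 0, 0, 0, 0.2],
  [0.028, -0.811, 0.35, 0, 0, 0, 0.2],
  [0.028, -0.811, 0.35, 0, 0, 0, 0.2],
  [0.028, -0.811, 0.35, 0, 0, 0, 0.2],
])

```text
time_s: 34.33
tool_pos: [0.484, -0.3288, 0.0419]
ee_rot: [0.124, 3.136, -0.0]
force: [0.6, -0.7, 1.3]
grip_width: 0.803
gripper_force: 0.0
```

>>> arm_command([
  [0, 0, 0, 0, 0, 0, 1],
  [0, 0, 0, 0, 0, 0, 1],
  [0, 0, 0, 0, 0, 0, 1],
  [0, 0, 0, 0, 0, 0, 1],
  [0, 0, 0, 0, 0, 0, 1],
  [0, 0, 0, 0, 0, 0, 1],
])

```text
time_s: 35.08
tool_pos: [0.4845, -0.3292, 0.0428]
ee_rot: [0.125, 3.134, -0.002]
force: [-2.3, 0.9, 8.6]
grip_width: 0.551
gripper_force: 30.0
```

>>> arm_command([
  [0, 0, -0.05, 0, 0, 0, 1],
  [0, 0, -0.15, 0, 0, 0, 1],
  [0, 0, -0.3, 0, 0, 0, 1],
  [0, 0, -0.37, 0, 0, 0, 1],
  [0, 0, -0.37, 0, 0, 0, 1],
])

```text
time_s: 35.7
tool_pos: [0.4846, -0.33, 0.1929]
ee_rot: [0.125, 3.13, -0.005]
force: [-0.3, -0.1, -2.5]
grip_width: 0.546
gripper_force: 30.0
```

```bash
python3 -c "
from h import *
st();go([.485,.205,.16],85.5)
"
```

```text
t35.70 p [ 0.4846 -0.33    0.1929] F [-0.3 -0.1 -2.5] w 0.5460 g 30.0
shift [0.1063 1.3336 0.0774] turn [-0.0009  0.003  -0.0004] rows 9
```

This one is oversize at 50.7 mm, so it goes to the tray.

>>> arm_command([
  [0.1, 0.95, 0, 0, 0, 0, 1],
  [0.1, 0.95, 0, 0, 0, 0, 1],
  [0.1, 0.95, 0, 0, 0, 0, 1],
  [0.1, 0.95, 0, 0, 0, 0, 1],
  [0.1, 0.95, 0, 0, 0, 0, 1],
  [0.1, 0.95, 0, 0, 0, 0, 1],
  [0.1, 0.95, 0, 0, 0, 0, 1],
])

```text
time_s: 36.58
tool_pos: [0.4715, 0.0587, 0.1879]
ee_rot: [0.111, 3.139, 0.002]
force: [0.2, -1.2, -0.7]
grip_width: 0.549
gripper_force: 30.0
```

```bash
python3 -c "
from h import *
st();go([.485,.206,.048],85.5)
"
```

```text
t36.58 p [0.4715 0.0587 0.1879] F [ 0.2 -1.2 -0.7] w 0.5489 g 30.0
shift [-0.0073  0.3693  0.3502] turn [0.0005 0.0002 0.0024] rows 4
```

>>> arm_command([
  [-0.007, 0.369, 0, 0, 0, 0, 1],
  [-0.007, 0.369, 0, 0, 0, 0, 1],
  [-0.007, 0.369, 0, 0, 0, 0, 1],
  [-0.007, 0.369, 0.1, 0, 0, 0, 1],
  [-0.007, 0.369, 0.22, 0, 0, 0, 1],
  [-0.007, 0.369, 0.3, 0, 0, 0, 1],
  [-0.007, 0.369, 0.345, 0, 0, 0, 1],
  [-0.007, 0.369, 0.345, 0, 0, 0, 1],
  [-0.007, 0.369, 0.345, 0, 0, 0, 1],
])

```text
time_s: 37.7
tool_pos: [0.4891, 0.2002, 0.0518]
ee_rot: [0.125, 3.134, 0.001]
force: [-0.0, 0.7, -0.7]
grip_width: 0.551
gripper_force: 30.0
```

```bash
python3 -c "
from h import *
st();go([.485,.206,.0455],85.5)
"
```

```text
t37.70 p [0.4891 0.2002 0.0518] F [-0.   0.7 -0.7] w 0.5512 g 30.0
shift [0.0115 0.0135 0.0157] turn [ 0.0002  0.0015 -0.0004] rows 1
```

>>> arm_command([
  [0.01, 0.013, 0.01, 0, 0, 0, 1],
  [0.01, 0.013, 0.018, 0, 0, 0, 1],
  [0.01, 0.013, 0.018, 0, 0, 0, 1],
  [0.01, 0.013, 0.018, 0, 0, 0, 1],
])

```text
time_s: 38.2
tool_pos: [0.4847, 0.2058, 0.0439]
ee_rot: [0.125, 3.136, 0.0]
force: [-1.1, 0.6, -0.2]
grip_width: 0.548
gripper_force: 30.0
```

>>> arm_command([
  [0, 0, 0, 0, 0, 0, 0.3],
  [0, 0, 0, 0, 0, 0, 0.25],
  [0, 0, 0, 0, 0, 0, 0.25],
  [0, 0, 0, 0, 0, 0, 0.25],
  [0, 0, -0.1, 0, 0, 0, 0.25],
  [0, 0, -0.25, 0, 0, 0, 0.25],
  [0, 0, -0.36, 0, 0, 0, 0.2],
  [0, 0, -0.36, 0, 0, 0, 0.2],
  [0, 0, -0.36, 0, 0, 0, 0.2],
])

```text
time_s: 39.33
tool_pos: [0.4837, 0.2053, 0.1872]
ee_rot: [0.125, 3.136, -0.001]
force: [0.1, 0.0, -1.2]
grip_width: 0.8
gripper_force: 0.0
```

```bash
python3 -c "
from h import *
st();go([.5771,-.3273,.19],85.5)
t,c=snap('top','t12.png')
for x in blobs(t,*WH,20):
  p=cen(x)
  if 150<p[0]<400 and 130<p[1]<240: print('w',p.round(1),onplane(c,p,.063).round(3))
print([rect(b,c,.007) for b in blobs(t,*OR)[:1]])
"
```

```text
t39.33 p [0.4837 0.2053 0.1872] F [ 0.1  0.  -1.2] w 0.7999 g 0.0
shift [-0.3386 -1.3088 -0.0056] turn [-0.0001  0.0009 -0.0003] rows 9
w [381.  163.1] [[ 0.576 -0.325  0.063]]
w [265.5 179.7] [[ 0.521 -0.004  0.063]]
w [267.7 159.4] [[ 0.578 -0.009  0.063]]
w [269.5 141.4] [[ 0.63  -0.013  0.063]]
[]
```

>>> arm_command([
  [-0.3, -0.9, 0, 0, 0, 0, 0.2],
  [-0.3, -0.9, 0, 0, 0, 0, 0.2],
  [-0.3, -0.9, 0, 0, 0, 0, 0.2],
  [-0.3, -0.9, 0, 0, 0, 0, 0.2],
  [-0.3, -0.9, 0, 0, 0, 0, 0.2],
  [-0.3, -0.9, 0, 0, 0, 0, 0.2],
  [-0.3, -0.9, 0, 0, 0, 0, 0.2],
])

```text
time_s: 40.25
tool_pos: [0.5736, -0.1699, 0.1858]
ee_rot: [-0.139, -3.138, 0.005]
force: [-0.8, -0.3, -0.1]
grip_width: 0.8
gripper_force: 0.0
```

```bash
python3 -c "
from h import *
st();go([.578,-.3280,.039],85.5)
t,c=snap('top','t13.png')
for x in blobs(t,*WH,20):
  p=cen(x)
  if 150<p[0]<420 and 110<p[1]<260: print('w',p.round(1),onplane(c,p,.063).round(3))
print([rect(b,c,.007) for b in blobs(t,*OR)[:1]])
"
```

```text
t40.25 p [ 0.5736 -0.1699  0.1858] F [-0.8 -0.3 -0.1] w 0.7996 g 0.0
shift [-0.046  -0.3917  0.3681] turn [-0.001  -0.     -0.0032] rows 4
w [391.9 174.9] [[ 0.544 -0.355  0.063]]
w [266.7 169.5] [[ 0.55  -0.007  0.063]]
w [188.6 191.2] [[0.483 0.208 0.063]]
w [269.5 141.3] [[ 0.63  -0.013  0.063]]
[array([479.4, 365.5, 210.9,  80.9,  -3.8])]
```

The last roller has been knocked aside to about (.544,-.355). I'll look again.

>>> arm_command([
  [-0.11, -0.42, -0.1, 0, 0, 0, 0.2],
  [-0.11, -0.42, -0.1, 0, 0, 0, 0.2],
  [-0.11, -0.42, -0.1, 0, 0, 0, 0.2],
  [-0.11, -0.42, -0.1, 0, 0, 0, 0.2],
  [-0.11, -0.42, -0.1, 0, 0, 0, 0.2],
  [-0.11, -0.42, -0.1, 0, 0, 0, 0.2],
])

```text
time_s: 41.05
tool_pos: [0.6059, -0.3302, 0.227]
ee_rot: [0.119, 3.138, 0.004]
force: [-0.2, 0.0, -0.4]
grip_width: 0.798
gripper_force: 0.0
```

```bash
python3 -c "
from h import *
im,c=snap('wrist','w14.png');im,c=snap('wrist','w14.png');st()
for x in blobs(im,(0,0,100),(180,40,255),200):
  print(cen(x).round(1),cv2.contourArea(x),rect(x,c,.063))
cv2.imwrite('pics/w14.png',im)
"
```

```text
t41.15 p [ 0.6059 -0.3312  0.2277] F [ 0.2 -0.4 -0.4] w 0.7985 g 0.0
[497.9 124.3] 1147.0 [569.4 -53.5 152.5  18.4  -4.5]
[257.1 145. ] 787.5 [ 572.4 -325.    44.6   41.    85.7]
[471.1 125.3] 361.0 [567.  -89.5 142.3   5.1  -4.4]
```

View pics/w14.png

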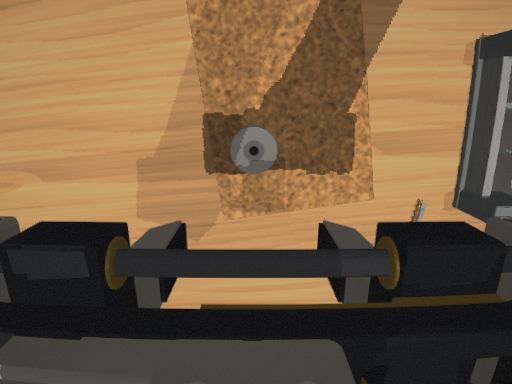

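The roller is still standing in place, with its hub at (254,150). The top-view blob came from a gripper shadow, so there was no knock.

```bash
python3 -c "
from h import *
print(onplane(cam('wrist'),[254,150],.063));go([.577,-.3275,.039],85.5)"
```

```text
[[ 0.57576059 -0.32689563  0.063     ]]
shift [0.074  0.0031 0.4715] turn [0.0004 0.0008 0.0006] rows 4
```

>>> arm_command([
  [0.075, 0.004, 0.1, 0, 0, 0, 0.2],
  [0.075, 0.004, 0.2, 0, 0, 0, 0.2],
  [0.075, 0.004, 0.35, 0, 0, 0, 0.2],
  [0.075, 0.004, 0.468, 0, 0, 0, 0.2],
  [0.075, 0.004, 0.468, 0, 0, 0, 0.2],
  [0.075, 0.004, 0.468, 0, 0, 0, 0.2],
])

```text
time_s: 41.9
tool_pos: [0.5778, -0.3299, 0.0427]
ee_rot: [0.124, 3.134, -0.002]
force: [0.9, 1.3, 1.2]
grip_width: 0.801
gripper_force: 0.0
```

>>> arm_command([
  [0, 0, 0, 0, 0, 0, 1],
  [0, 0, 0, 0, 0, 0, 1],
  [0, 0, 0, 0, 0, 0, 1],
  [0, 0, 0, 0, 0, 0, 1],
  [0, 0, 0, 0, 0, 0, 1],
  [0, 0, 0, 0, 0, 0, 1],
])

```text
time_s: 42.65
tool_pos: [0.5774, -0.3297, 0.0424]
ee_rot: [0.124, 3.134, -0.001]
force: [-0.8, 2.5, 6.8]
grip_width: 0.549
gripper_force: 30.0
```

>>> arm_command([
  [0, 0, -0.05, 0, 0, 0, 1],
  [0, 0, -0.15, 0, 0, 0, 1],
  [0, 0, -0.3, 0, 0, 0, 1],
  [0, 0, -0.37, 0, 0, 0, 1],
  [0, 0, -0.37, 0, 0, 0, 1],
])

```text
time_s: 43.28
tool_pos: [0.5776, -0.3312, 0.1932]
ee_rot: [0.125, 3.13, -0.005]
force: [-0.3, 0.3, -1.7]
grip_width: 0.545
gripper_force: 30.0
```

```bash
python3 -c "
from h import *
st();go([.416,.210,.19],85.5)
"
```

```text
t43.27 p [ 0.5776 -0.3312  0.1932] F [-0.3  0.3 -1.7] w 0.5455 g 30.0
shift [ 5.1090e-01  1.3163e+00 -8.0000e-04] turn [-0.0009  0.003  -0.0005] rows 10
```

>>> arm_command([
  [0.36, 0.95, 0, 0, 0, 0, 1],
  [0.36, 0.95, 0, 0, 0, 0, 1],
  [0.36, 0.95, 0, 0, 0, 0, 1],
  [0.36, 0.95, 0, 0, 0, 0, 1],
  [0.36, 0.95, 0, 0, 0, 0, 1],
  [0.36, 0.95, 0, 0, 0, 0, 1],
  [0.36, 0.95, 0, 0, 0, 0, 1],
  [0.36, 0.95, 0, 0, 0, 0, 1],
])

```text
time_s: 44.28
tool_pos: [0.4606, 0.0632, 0.1874]
ee_rot: [0.116, 3.139, 0.0]
force: [0.8, -0.5, -0.8]
grip_width: 0.549
gripper_force: 30.0
```

```bash
python3 -c "
from h import *
st();go([.416,.210,.05],85.5)
"
```

```text
t44.27 p [0.4606 0.0632 0.1874] F [ 0.8 -0.5 -0.8] w 0.5491 g 30.0
shift [0.1384 0.3576 0.3434] turn [0.     0.0002 0.0015] rows 4
```

>>> arm_command([
  [0.138, 0.358, 0, 0, 0, 0, 1],
  [0.138, 0.358, 0, 0, 0, 0, 1],
  [0.138, 0.358, 0, 0, 0, 0, 1],
  [0.138, 0.358, 0.1, 0, 0, 0, 1],
  [0.138, 0.358, 0.22, 0, 0, 0, 1],
  [0.138, 0.358, 0.3, 0, 0, 0, 1],
  [0.138, 0.358, 0.34, 0, 0, 0, 1],
  [0.138, 0.358, 0.34, 0, 0, 0, 1],
  [0.138, 0.358, 0.34, 0, 0, 0, 1],
])

```text
time_s: 45.4
tool_pos: [0.4203, 0.2078, 0.0531]
ee_rot: [0.125, 3.135, 0.001]
force: [-0.2, 0.7, -1.0]
grip_width: 0.547
gripper_force: 30.0
```

```bash
python3 -c "
from h import *
st();go([.416,.210,.0445],85.5)
"
```

```text
t45.40 p [0.4203 0.2078 0.0531] F [-0.2  0.7 -1. ] w 0.5471 g 30.0
shift [0.0113 0.0046 0.0215] turn [ 0.0002  0.0014 -0.0005] rows 1
```

>>> arm_command([
  [0.01, 0.005, 0.01, 0, 0, 0, 1],
  [0.01, 0.005, 0.02, 0, 0, 0, 1],
  [0.01, 0.005, 0.02, 0, 0, 0, 1],
  [0.01, 0.005, 0.02, 0, 0, 0, 1],
])

```text
time_s: 45.9
tool_pos: [0.4156, 0.21, 0.0443]
ee_rot: [0.125, 3.136, -0.0]
force: [-0.7, 0.1, -1.7]
grip_width: 0.55
gripper_force: 30.0
```

>>> arm_command([
  [0, 0, 0, 0, 0, 0, 0.3],
  [0, 0, 0, 0, 0, 0, 0.25],
  [0, 0, 0, 0, 0, 0, 0.25],
  [0, 0, 0, 0, 0, 0, 0.25],
  [0, 0, -0.1, 0, 0, 0, 0.25],
  [0, 0, -0.25, 0, 0, 0, 0.25],
  [0, 0, -0.36, 0, 0, 0, 0.2],
  [0, 0, -0.5, 0, 0, 0, 0.2],
  [0, 0, -0.5, 0, 0, 0, 0.2],
])

```text
time_s: 47.02
tool_pos: [0.4177, 0.2116, 0.2488]
ee_rot: [0.125, 3.128, 0.007]
force: [-0.2, 0.0, -0.4]
grip_width: 0.799
gripper_force: 0.0
```

```bash
python3 -c "
from h import *
st();go([.476,.362,.25],86.1)
snap('scene','s15.png')
"
```

```text
t47.02 p [0.4177 0.2116 0.2488] F [-0.2  0.  -0.4] w 0.7985 g 0.0
shift [-1.154e-01  3.865e-01  1.000e-04] turn [ 0.0015  0.0036 -0.0037] rows 3
```

View pics/s15.png

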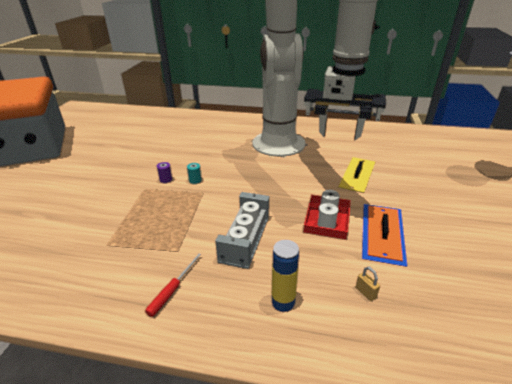

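The scene view shows three rollers in the box around (243,222), two in the tray around (329,208), and the cover on the mat at (384,232). Now I'll fetch the cover.

>>> arm_command([
  [-0.115, 0.386, 0, 0.001, 0.003, -0.003, 0.2],
  [-0.115, 0.386, 0, 0.001, 0.003, -0.003, 0.2],
  [-0.115, 0.386, 0, 0.001, 0.003, -0.003, 0.2],
  [-0.115, 0.386, 0, 0.001, 0.003, -0.003, 0.2],
  [-0.115, 0.386, 0, 0.001, 0.003, -0.003, 0.2],
  [-0.115, 0.386, 0, 0.001, 0.003, -0.003, 0.2],
  [-0.115, 0.386, 0, 0.001, 0.003, -0.003, 0.2],
])

```text
time_s: 47.95
tool_pos: [0.4731, 0.3591, 0.2445]
ee_rot: [-0.112, -3.133, 0.005]
force: [0.9, -0.1, -0.4]
grip_width: 0.8
gripper_force: 0.0
```

```bash
python3 -c "
from h import *
im,c=snap('wrist','w16.png');im,c=snap('wrist','w16.png');st()
print([rect(b,c,.007) for b in blobs(im,*OR)[:1]],[rect(b,c,.003) for b in blobs(im,*BL)[:1]])
for b in blobs(im,(0,0,0),(180,255,45),100):
  if 220<cen(b)[0]<280: print(cv2.boundingRect(b),rect(b,c,.037))
go([.4765,.363,.016],86.1)
"
```

```text
t48.05 p [0.4732 0.3596 0.2447] F [-0.2 -0.6 -0.2] w 0.7963 g 0.0
[array([478.8, 363.5, 212.1,  83.1,  -3.8])] [array([476.4, 362.2, 229.9, 108.3,  -3.8])]
(0, 222, 512, 162) [656.3 377.5 842.2 276.3  80.6]
(251, 143, 11, 64) [477.5 363.1  78.4  12.1  -3.6]
shift [-0.011   0.0108  0.5716] turn [-0.001  -0.0018 -0.0009] rows 4
```

>>> arm_command([
  [-0.01, 0.01, 0.15, -0.001, -0.0018, 0, 0.2],
  [-0.01, 0.01, 0.3, -0.001, -0.0018, 0, 0.2],
  [-0.01, 0.01, 0.45, -0.001, -0.0018, 0, 0.2],
  [-0.01, 0.01, 0.55, -0.001, -0.0018, 0, 0.2],
  [-0.01, 0.01, 0.565, -0.001, -0.0018, 0, 0.2],
  [-0.01, 0.01, 0.565, -0.001, -0.0018, 0, 0.2],
  [-0.01, 0.01, 0.565, -0.001, -0.0018, 0, 0.2],
])

```text
time_s: 48.92
tool_pos: [0.4775, 0.3646, 0.0207]
ee_rot: [0.11, 3.137, 0.004]
force: [1.2, -0.8, 0.6]
grip_width: 0.801
gripper_force: 0.0
```

```bash
python3 -c "
from h import *
st();go([.4765,.363,.015],86.2)"
```

```text
t48.92 p [0.4775 0.3646 0.0207] F [ 1.2 -0.8  0.6] w 0.8013 g 0.0
shift [ 0.0022 -0.0041  0.0142] turn [ 0.0009  0.0008 -0.0013] rows 1
```

>>> arm_command([
  [0.002, -0.004, 0.014, 0.001, 0.001, 0, 0.2],
  [0.002, -0.004, 0.014, 0.001, 0.001, 0, 0.2],
  [0.002, -0.004, 0.014, 0.001, 0.001, 0, 0.8],
  [0.002, -0.004, 0.014, 0.001, 0.001, 0, 1],
  [0.002, -0.004, 0.014, 0.001, 0.001, 0, 1],
  [0.002, -0.004, 0.014, 0.001, 0.001, 0, 1],
  [0.002, -0.004, 0.014, 0.001, 0.001, 0, 1],
  [0.002, -0.004, 0.014, 0.001, 0.001, 0, 1],
  [0.002, -0.004, 0.014, 0.001, 0.001, 0, 1],
  [0.002, -0.004, 0.014, 0.001, 0.001, 0, 1],
  [0.002, -0.004, 0.014, 0.001, 0.001, 0, 1],
], newtons=45)

```text
time_s: 50.3
tool_pos: [0.4749, 0.362, 0.0127]
ee_rot: [-0.11, -3.136, 0.004]
force: [0.2, 1.3, -0.7]
grip_width: 0.151
gripper_force: 45.0
```

>>> arm_command([
  [0, 0, -0.02, 0, 0, 0, 1],
  [0, 0, -0.06, 0, 0, 0, 1],
  [0, 0, -0.15, 0, 0, 0, 1],
  [0, 0, -0.3, 0, 0, 0, 1],
  [0, 0, -0.43, 0, 0, 0, 1],
  [0, 0, -0.43, 0, 0, 0, 1],
  [0, 0, -0.43, 0, 0, 0, 1],
])

```text
time_s: 51.18
tool_pos: [0.4753, 0.3617, 0.185]
ee_rot: [-0.11, -3.136, 0.005]
force: [-0.1, -0.3, -2.3]
grip_width: 0.153
gripper_force: 45.0
```

```bash
python3 -c "
from h import *
im,c=snap('wrist','w17.png');st();go([.5725,-.0113,.185],85.6)
p=optics.camera_params('wrist');c=(p['intrinsics'],p['k1'],p['hand_eye'])
b=blobs(im,*OR)[0];r=cv2.approxPolyDP(b,6,True)[:,0];q=onplane(c,r,.0066);i=np.argsort(q[:,0])[-2:];print(r[i],q[i].round(4))
hb=[x for x in cv2.findContours(cv2.inRange(cv2.cvtColor(im,cv2.COLOR_BGR2HSV),*map(np.array,OR)),cv2.RETR_CCOMP,cv2.CHAIN_APPROX_NONE)[0] if 230<cen(x)[0]<275 and cen(x)[1]<100 and 100<cv2.contourArea(x)<2000] if 0 else None
"
```

```text
t51.23 p [0.4748 0.3613 0.1838] F [-0.6 -0.9 -2.7] w 0.1515 g 45.0
shift [-3.091e-01 -9.120e-01 -3.000e-04] turn [-0.0015 -0.0017  0.0021] rows 7
[[169  46]
 [334  46]] [[ 0.1028 -0.0426  0.0066]
 [ 0.1029  0.0409  0.0066]]
```

>>> arm_command([
  [-0.306, -0.91, 0, -0.0015, -0.0017, 0.002, 1],
  [-0.306, -0.91, 0, -0.0015, -0.0017, 0.002, 1],
  [-0.306, -0.91, 0, -0.0015, -0.0017, 0.002, 1],
  [-0.306, -0.91, 0, -0.0015, -0.0017, 0.002, 1],
  [-0.306, -0.91, 0, -0.0015, -0.0017, 0.002, 1],
  [-0.306, -0.91, 0, -0.0015, -0.0017, 0.002, 1],
  [-0.306, -0.91, 0, -0.0015, -0.0017, 0.002, 1],
  [-0.306, -0.91, 0, -0.0015, -0.0017, 0.002, 1],
  [-0.306, -0.91, 0, -0.0015, -0.0017, 0.002, 1],
  [-0.306, -0.91, 0, -0.0015, -0.0017, 0.002, 1],
  [-0.306, -0.91, 0, -0.0015, -0.0017, 0.002, 1],
])

```text
time_s: 52.6
tool_pos: [0.5721, -0.008, 0.1854]
ee_rot: [0.117, 3.138, 0.003]
force: [0.7, 0.3, -2.1]
grip_width: 0.146
gripper_force: 45.0
```

```bash
python3 -c "
from h import *
st();go([.5711,-.0106,.102],85.6)"
```

```text
t52.60 p [ 0.5721 -0.008   0.1854] F [ 0.7  0.3 -2.1] w 0.1461 g 45.0
shift [ 0.0022 -0.0069  0.2085] turn [0.0006 0.0005 0.0008] rows 2
```

>>> arm_command([
  [0.002, -0.007, 0.1, 0, 0, 0.001, 1],
  [0.002, -0.007, 0.18, 0, 0, 0.001, 1],
  [0.002, -0.007, 0.2, 0, 0, 0.001, 1],
  [0.002, -0.007, 0.2, 0, 0, 0.001, 1],
  [0.002, -0.007, 0.2, 0, 0, 0.001, 1],
  [0.002, -0.007, 0.2, 0, 0, 0.001, 1],
  [0.002, -0.007, 0.2, 0, 0, 0.001, 1],
])

```text
time_s: 53.48
tool_pos: [0.5718, -0.012, 0.1062]
ee_rot: [0.125, 3.136, 0.002]
force: [1.2, 0.3, -2.1]
grip_width: 0.149
gripper_force: 45.0
```

```bash
python3 -c "
from h import *
im,c=snap('wrist');st();go([.5711,-.0106,.0877],85.6)
p=optics.camera_params('wrist');c=(p['intrinsics'],p['k1'],p['hand_eye'])
a=cv2.resize(im[20:130,190:320],None,fx=4,fy=4,interpolation=cv2.INTER_CUBIC)
cv2.imwrite('pics/w18.png',a)
"
```

```text
t53.52 p [ 0.5717 -0.0121  0.106 ] F [-0.4  0.5 -2.4] w 0.1503 g 45.0
shift [0.0018 0.0034 0.0457] turn [ 0.0005  0.0008 -0.0009] rows 1
```

View pics/w18.png

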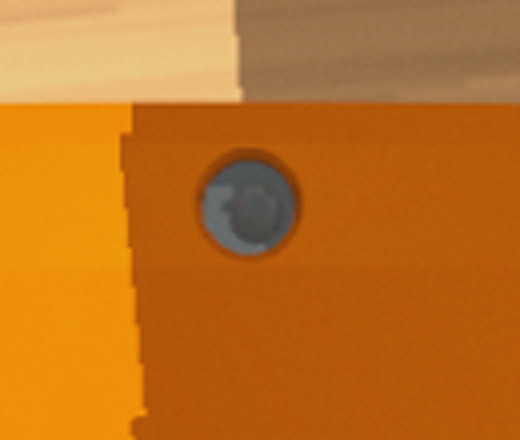

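The pin shows at (255,212) through the hole centred at (249,204), so the cover is about 1 mm off and within play. Lowering with a small correction.

>>> arm_command([
  [-0.0015, 0.0033, 0, 0, 0, -0.0009, 1],
  [-0.0015, 0.0033, 0.01, 0, 0, -0.0009, 1],
  [-0.0015, 0.0033, 0.02, 0, 0, -0.0009, 1],
  [-0.0015, 0.0033, 0.03, 0, 0, -0.0009, 1],
  [-0.0015, 0.0033, 0.035, 0, 0, -0.0009, 1],
  [-0.0015, 0.0033, 0.035, 0, 0, -0.0009, 1],
])

```text
time_s: 54.28
tool_pos: [0.5719, -0.0107, 0.0911]
ee_rot: [0.121, 3.138, 0.002]
force: [-0.3, -0.3, -0.9]
grip_width: 0.15
gripper_force: 45.0
```

>>> arm_command([
  [0, 0, 0.004, 0, 0, 0, 1],
  [0, 0, 0.008, 0, 0, 0, 1],
  [0, 0, 0.011, 0, 0, 0, 1],
  [0, 0, 0.011, 0, 0, 0, 1],
  [0, 0, 0.011, 0, 0, 0, 1],
])

```text
time_s: 54.9
tool_pos: [0.5723, -0.0106, 0.0877]
ee_rot: [0.12, 3.137, 0.002]
force: [-1.3, 0.6, 5.4]
grip_width: 0.149
gripper_force: 45.0
```

Contact with the blocks. Releasing and retreating.

>>> arm_command([
  [0, 0, 0, 0, 0, 0, 0.5],
  [0, 0, 0, 0, 0, 0, 0.4],
  [0, 0, 0, 0, 0, 0, 0.4],
  [0, 0, 0, 0, 0, 0, 0.4],
  [0, 0, -0.05, 0, 0, 0, 0.3],
  [0, 0, -0.2, 0, 0, 0, 0.2],
  [0, 0, -0.35, 0, 0, 0, 0.2],
  [0.1, 0, -0.48, 0, 0, 0, 0.2],
  [0.1, 0, -0.48, 0, 0, 0, 0.2],
  [0.1, 0, -0.48, 0, 0, 0, 0.2],
])

```text
time_s: 56.15
tool_pos: [0.5318, -0.008, 0.2789]
ee_rot: [0.12, 3.137, 0.002]
force: [0.7, -0.4, 0.0]
grip_width: 0.803
gripper_force: 0.0
```

```bash
python3 -c "
from h import *
im,c=snap('wrist');st()
print([rect(b,c,.082) for b in blobs(im,*OR)[:1]])
s,_=snap('scene')
a=cv2.resize(im[30:330,140:400],(520,600));b=cv2.resize(s[150:300,180:380],(800,600))
cv2.imwrite('pics/f.png',cv2.resize(np.hstack([a,b]),(800,364)))
"
```

```text
t56.20 p [ 0.5315 -0.0081  0.2778] F [ 0.3 -0.9 -0.8] w 0.7996 g 0.0
[array([576.1, -11.3, 108.9,  85.6,  -4.4])]
```

View pics/f.png

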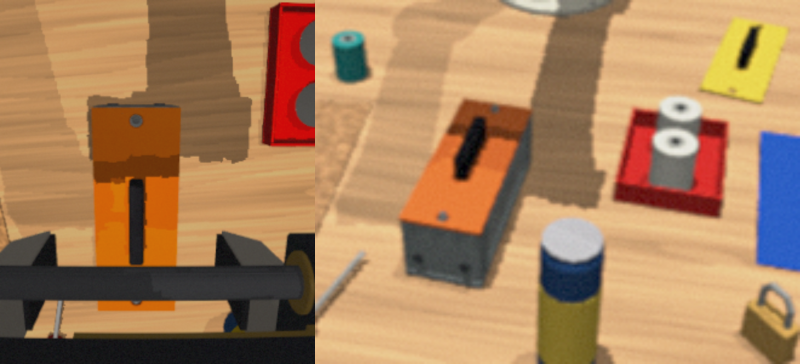

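The cover sits flush on the box with both pins showing through, at (136,120) and (136,300). Two oversize rollers stand in the tray and the bystanders are untouched.

```bash
python3 -c "
from h import *
print(robot.sign_off())"
```

```text
the job is handed in; nothing more can be done
None
```

The job is handed in: the three true rollers are on the box floor, the two oversize ones are in the red tray, and the cover is back on its pins, lying flush at both ends.

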